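# Pack the dried boards into the dry-storage holder

### The arm

A 6-joint arm with a two-finger parallel gripper is mounted at the origin on the work surface. World frame = base frame: x ahead of the robot, y to its left, z up, the work surface at z = 0. Lengths are in m, angles in rad, forces in N, time in s.
With the tool pointing down it reaches from about 0.35 to 0.725 m from the base axis. Payload 6 kg.
Tool frame: the origin (TCP) lies at the very end of the fingers, on their centre line; the grasp point (between the pads) lies 19 mm behind it; z points along the fingers, y is the line along which they close (so a half turn about z gives the same grasp; the last joint's range is limited). The gripper opens to 85 mm and grips with 20 to 120 N. Pads are 22 mm wide; open, the fingers measure 114 mm over their backs; the gripper's body (76 mm by 85 mm) begins 54 mm behind the grasp point. The pads swing forward as they close: fully open they stand 13 mm farther back than shut.
Start: joints at [-0.899, 0.04, 0.085, 0, -1.615, -0.334], TCP at [0.199, -0.566, 0.231] pointing down, gripper open.
Joint ranges: [-2.56, 2.56], [-1.29, 2.01], [-1.08, 1.49], [-3.29, 1.98], [-2.81, -0.18], [-2.99, 2.99]. Speed limits (rad/s): [2.57, 2.57, 3.01, 3.14, 3.14, 3.14].

### API

Orientations are given as a rotation vector (axis times angle).
In Python, from bench import sensors, eyes, hand_in gives the robot as it stands.
- The arm moves only by the tool send_rows, never from a script. Its argument "steps" is a list of rows, each a list of 3 entries, a list of its own where there are three numbers: the shift along the tool's x, y, z in mm, then the turn, a rotation vector about the tool's x, y, z in rad, then the finger opening in mm, from 0 to 85.4. In form: [[[dx, dy, dz], [rx, ry, rz], gripper], ...]. A call has 1 to 5 rows; each row is the pose to reach, as a shift and turn from the pose commanded when the call began, along the tool's axes at that moment; what a row does not reach only later rows make up. A row lasts 1/8 s, in which the tool goes at most 62.5 mm and 10.7 degrees, less where a joint would pass 70% of its speed; a pose out of reach is approached as far as the arm can. A call with a gripper value outside its range is refused whole. The fingers move at their own pace and stop on an object; "squeeze" is the grip in N (left out, the last holds). Time passes only in rows, so rows that repeat a pose let the fingers close. It gives the time, the measured TCP pose, the force, the opening and the grip force at its end, in the units of the state.
- sensors.read_state(): the state, without advancing time (a new reading comes with each control period).
- eyes.grab_frame(name): name is "scene" or "top" or "wrist"; returns the picture (384x512x3 uint8, red, green, blue); there is no depth.
- eyes.camera_info(name): a dict with "fx", "fy", "cx", "cy" (pixels), "R" (3x3) and "t" (3): a world point X has camera coordinates R X + t. Camera axes: x right, y down, z forward; pixel columns grow to the right and rows downward; lengths in m; the calibration is good to about 2 mm. A picture is of the moment at which its call begins: read the wrist's pose just before it. camera_info takes no time and is no camera call; for the wrist camera it gives the pose at the moment of the call.
- hand_in(): hands the job in; it is judged then, once.
Trained networks look in the newest picture that a camera, given by its name, has taken for a name from the list of things; names that differ only in an ending like _2 or _b are one class to them, and where a whole thing is asked for, a point or a joint stands for the part that bears it (a point fixed in the world has none). Each returns a list of dicts, best first, with "score" (0 to 1); they miss things now and then, are a little off and sometimes report something else, mostly with a low value. They report only what shows in the picture. A call takes as long as a camera call. They do not tell look-alikes from the thing itself.
- eyes.regions_of(name, camera): "region" (384x512 bool, what is visible of it) and "box" ([left, top, width, height] in pixels, round what is visible of it).
- eyes.tip_of(name, camera): "centre" ([row, column] in pixels: a listed point, or the origin of a listed thing).
The state is a dict: "time_s": time; "joint_pos": joint angles; "joint_velocities": joint speeds; "joint_efforts": joint torques, N m; "tcp_pos": TCP position; "ee_rot": TCP orientation; "contact_force": force on the tool from outside, world axes, zero at the start; "torque": the same for the moment, N m; "width": finger opening in m; "grasp_force": force on a finger pad.
Only numpy, scipy, OpenCV 4.12 (cv2) and the standard library are available. Lean on these libraries where they do the work, as an engineer would, in place of code of your own. Each camera call takes 0.05 s, during which the arm holds its last target. There are 200 camera calls.

### The job

Get the dried boards ready for storage: first wind the holder's handwheel anticlockwise until its movable wall is all the way back against the outer stop. Then lift every board carrier off its hook and stand each upright in a groove of its own, fully down, and stand the desiccant canister upright in the round pocket. When all are in and let go, wind the handwheel clockwise until the wall is fully home against the inner stop; leave the spool, display and screwdriver where they are.

Things in the scene. Friction and masses are not known exactly. Their poses are not given: they have to be found in the camera images.
- holder: Board holder fixed to the bench: aluminium base 12 mm thick, 207 x 286 mm. Origin: centre of its underside; z up. Four parallel grooves run along its y, at its x = -63, -21, 21 and 63 mm, centred at y = 25 mm. A fixed wall (top 62 mm above the bench) has its inner face at y = 55 mm. The round pocket lies at y = 109 mm, the handwheel's axis at y = -91 mm (both x = 0).
- wall_face (a point): Middle of the lower edge of the movable wall's inner face, on the holder's base. The wall (8 mm thick, top 60 mm above the bench) faces the fixed one and slides along the holder's y: this point is at y = -29 mm back at the outer stop, y = -5 mm home at the inner stop. Closing, it pushes carriers along their grooves.
- groove1 (a point): Centre of the floor of the groove at the holder's x = -63 mm, 12 mm above the bench. Axes as the holder's.
- groove2 (a point): Centre of the floor of the groove at the holder's x = -21 mm, 12 mm above the bench. Grooves are 11 mm wide and 56 mm long, between black ribs whose straight flanks rise 20 mm above the floor and whose 45-degree roofed tops (15.5 mm more, ridges 47 mm above the bench) funnel a plate in.
- groove3 (a point): Centre of the floor of the groove at the holder's x = 21 mm, 12 mm above the bench. Axes as the holder's.
- groove4 (a point): Centre of the floor of the groove at the holder's x = 63 mm, 12 mm above the bench. Axes as the holder's.
- pocket (a point): Centre of the floor of the round black pocket, 12 mm above the bench; 57 mm inner diameter, 20 mm deep (rim 32 mm above the bench).
- wheel_axis (a point): Centre of the handwheel (dark steel dish, 92 mm diameter, rim about 68 mm above the bench), on its vertical axis.
- wheel_handle (a point): Middle of the handwheel's upright, freely spinning black handle: 16 mm diameter, 43 mm tall, from 69 to 112 mm above the bench; this point is 91 mm above the bench. It goes round the wheel axis on a 36 mm radius.
- crank (a joint): Handwheel angle in rad: 0 = wall back at the outer stop, 20.0 (about 3.2 turns) = wall home at the inner stop. It grows clockwise seen from above; the wall moves 1.2 mm per rad. Turns lightly (about 0.05 N m), stays where left, stops rigidly at both ends.
- rack: White drying rack fixed to the bench; origin on the bench below the carriers' line. Four flat steel hooks (18 mm wide, 4 mm thick) at its y = -102, -34, 34, 102 mm point along its -x from a rail at x = 60 to 72 mm. Hook tops and rail top are 145 mm above the bench; each hook ends in an upturned lip at x = -42 to -38 mm, 10 mm higher than the hook's top.
- canister: Plain aluminium desiccant canister with a weighted dark steel foot, upright cylinder 50 mm diameter, 48 mm tall, about 120 g. Origin: centre of its underside, z along its axis.
- spool: Bystander: spool of solder wire with green flanges, 54 mm diameter, 50 mm tall. Leave alone.
- display: Bystander: white display module, 50 x 75 x 18 mm. Leave alone.
- driver: Bystander: screwdriver with black handle. Leave alone.
- carrier1: Board carrier (None when absent): black plate 8 mm thick (x), 56 wide (y), 139 tall (z), about 90 g; origin: centre of its foot. Green board on the lower 75 mm, a window 32 mm wide from 75 to 109 mm that hangs on a hook, a plain grip bar from 109 to 139 mm. Hung, its foot is 36 mm above the bench; to free it, raise it 10 to 30 mm (about 20), then draw it along the rack's -x past the lip.
- carrier2: Board carrier (None when absent): black plate 8 mm thick (x), 56 wide (y), 139 tall (z), about 90 g; origin: centre of its foot. Green board on the lower 75 mm, a window 32 mm wide from 75 to 109 mm that hangs on a hook, a plain grip bar from 109 to 139 mm. Hung, its foot is 36 mm above the bench; to free it, raise it 10 to 30 mm (about 20), then draw it along the rack's -x past the lip.
- carrier3: Board carrier (None when absent): black plate 8 mm thick (x), 56 wide (y), 139 tall (z), about 90 g; origin: centre of its foot. Green board on the lower 75 mm, a window 32 mm wide from 75 to 109 mm that hangs on a hook, a plain grip bar from 109 to 139 mm. Hung, its foot is 36 mm above the bench; to free it, raise it 10 to 30 mm (about 20), then draw it along the rack's -x past the lip.
- carrier4: Board carrier (None when absent): black plate 8 mm thick (x), 56 wide (y), 139 tall (z), about 90 g; origin: centre of its foot. Green board on the lower 75 mm, a window 32 mm wide from 75 to 109 mm that hangs on a hook, a plain grip bar from 109 to 139 mm. Hung, its foot is 36 mm above the bench; to free it, raise it 10 to 30 mm (about 20), then draw it along the rack's -x past the lip.
Mind the look-alikes: they are no part of the job. What is shaped like the canister but blue, brown or orange is not meant.

How it is judged:
On the way, in this order (a step that is already met when the one before it is completed fails the run):
1. the movable wall is wound all the way back to the outer stop (value of joint crank below 0.3 rad), for 0.2 s.
2. every carrier stands in a groove and the canister in the pocket, let go, with the wall still back (z of carrier1 in the frame of holder between 0.008 and 0.018 m and x of carrier1 in the frame of holder between -0.071 and 0.071 m and angle between each of carrier1, carrier2, carrier3, carrier4's own z axis and vertical below 0.2 rad and y of carrier1 in the frame of holder between -0.005 and 0.034 m and contact force between each of carrier1, carrier2, carrier3, carrier4, canister and the fingers below 0.3 N and z of carrier2 in the frame of holder between 0.008 and 0.018 m and x of carrier2 in the frame of holder between -0.071 and 0.071 m and y of carrier2 in the frame of holder between -0.005 and 0.034 m and z of carrier3 in the frame of holder between 0.008 and 0.018 m and x of carrier3 in the frame of holder between -0.071 and 0.071 m and y of carrier3 in the frame of holder between -0.005 and 0.034 m and z of carrier4 in the frame of holder between 0.008 and 0.018 m and x of carrier4 in the frame of holder between -0.071 and 0.071 m and y of carrier4 in the frame of holder between -0.005 and 0.034 m and horizontal distance between canister and pocket below 0.006 m and z of canister in the frame of holder below 0.017 m and angle between canister's own z axis and vertical below 0.15 rad and value of joint crank below 3 rad), for 0.2 s.
3. the wall is wound home to the inner stop (value of joint crank above 19.7 rad), for 0.2 s.
At the end, for the whole second after the job is handed in: The movable wall is home at the inner stop (crank above 19.7 rad); every carrier present stands upright (within 0.2 rad) on a groove floor (within 6 mm), between the two walls, at rest; the canister stands upright in the pocket (within 6 mm of its centre, on its floor), at rest (value of joint crank above 19.7 rad and z of carrier1 in the frame of holder between 0.008 and 0.018 m and x of carrier1 in the frame of holder between -0.071 and 0.071 m and angle between each of carrier1, carrier2, carrier3, carrier4's own z axis and vertical below 0.2 rad and y of carrier1 in the frame of holder between 0.019 and 0.031 m and linear speed of each of carrier1, carrier2, carrier3, carrier4, canister below 0.03 m/s and z of carrier2 in the frame of holder between 0.008 and 0.018 m and x of carrier2 in the frame of holder between -0.071 and 0.071 m and y of carrier2 in the frame of holder between 0.019 and 0.031 m and z of carrier3 in the frame of holder between 0.008 and 0.018 m and x of carrier3 in the frame of holder between -0.071 and 0.071 m and y of carrier3 in the frame of holder between 0.019 and 0.031 m and z of carrier4 in the frame of holder between 0.008 and 0.018 m and x of carrier4 in the frame of holder between -0.071 and 0.071 m and y of carrier4 in the frame of holder between 0.019 and 0.031 m and horizontal distance between canister and pocket below 0.006 m and z of canister in the frame of holder below 0.017 m and angle between canister's own z axis and vertical below 0.15 rad); the robot touches nothing.
It fails at once if the spool is moved more than 30 mm (distance of spool from where it was at the start of the episode above 0.03 m).
It fails at once if the display is moved more than 30 mm (distance of display from where it was at the start of the episode above 0.03 m).
It fails at once if the driver is moved more than 30 mm (distance of driver from where it was at the start of the episode above 0.03 m).
Of carrier1, carrier2, carrier3, carrier4 only 2 to 4 are there at a start; the rules pass over those that are not, and their reading is None.
At some moment in a run one of canister may be knocked a few centimetres aside while the robot is not near it.
It also fails if it takes over 210 s, if anything falls off the work surface, if the arm or the gripper's body presses on something with over 40 N, if the wrist force passes 120 N, or if a joint passes its speed limit or range.

## Working session

There is one attempt and no reset: what is moved stays moved. The work goes in short steps, Python scripts to look and compute and a tool call to move; the robot and the scene stay as the last step left them, time stands still between calls to the robot, and variables do not carry over. Pictures are saved under pics/ and viewed, at most 16 in all, crops included, and the job is handed in when it is done.

Besides the shell and the picture viewer there is one more tool, called after "Request:" by a JSON object that holds its "api" and its "payload". send_rows: Moves the arm, as the interface text tells. Its arguments: {"type":"object","properties":{"steps":{"type":"array"},"squeeze":{"type":"number"}},"required":["steps"]}

```bash
mkdir -p pics; ls
python3 - <<'E'
from bench import sensors, eyes
import cv2
for n in ("scene","top"):
    im=eyes.grab_frame(n); cv2.imwrite(f"pics/{n}0.png",im[:,:,::-1])
    c=eyes.camera_info(n); print(n,c)
s=sensors.read_state(); print(s)
for n in ["groove1","groove4","pocket","wheel_axis","wheel_handle","wall_face","rack","canister","carrier1","spool","display","driver"]:
    for cam in ("scene","top"):
        print(n,cam,[(r["score"],[round(x) for x in r["centre"]]) for r in eyes.tip_of(n,cam)][:5])
E
```

```text
pics
scene {'fx': 357.6589770569456, 'fy': 357.6589770569456, 'cx': 255.22102353199833, 'cy': 194.52084539205424, 'R': array([[-0.839474  ,  0.5433441 ,  0.00778443],
       [ 0.27553105,  0.43795916, -0.85573034],
       [-0.46836529, -0.71621852, -0.5173635 ]]), 't': array([ 0.48053394, -0.06298754,  1.25737156])}
top {'fx': 437.7700912618764, 'fy': 437.7700912618764, 'cx': 251.25235084043325, 'cy': 187.78678125826943, 'R': array([[ 0.00804522, -0.9999603 , -0.00382984],
       [-0.99770329, -0.00776935, -0.06728873],
       [ 0.06725631,  0.0043624 , -0.99772619]]), 't': array([-0.00188943,  0.57856099,  1.15926769])}
{'time_s': 0.1, 'joint_pos': array([-8.99326805e-01,  4.07387734e-02,  8.39231136e-02, -3.85474449e-04,
       -1.61548098e+00, -3.33682941e-01]), 'joint_velocities': array([-0.00171723, -0.00276215,  0.00225423,  0.00082011, -0.0001185 ,
       -0.00096015]), 'joint_efforts': array([-4.24306258e-03, -3.69346726e+01,  3.48283660e+01,  6.95173368e+00,
       -4.58236726e-03, -1.28833921e-05]), 'tcp_pos': array([ 0.19880074, -0.56580638,  0.23039739]), 'ee_rot': array(
[... 905 characters left out ...]
[193, 191]), (0.52, [207, 287])]
wall_face scene [(0.68, [262, 304])]
wall_face top [(0.77, [196, 183])]
rack scene [(0.61, [194, 229])]
rack top [(0.8, [207, 328])]
canister scene [(0.84, [205, 297]), (0.8, [224, 319]), (0.74, [233, 245]), (0.64, [220, 280])]
canister top [(0.85, [224, 253]), (0.7, [249, 221]), (0.68, [176, 251]), (0.65, [256, 266])]
carrier1 scene [(0.96, [199, 251]), (0.65, [175, 217])]
carrier1 top [(0.72, [126, 213]), (0.44, [205, 368]), (0.4, [205, 286])]
spool scene [(0.57, [276, 212])]
spool top [(0.94, [124, 211])]
display scene [(0.67, [236, 186]), (0.61, [198, 247])]
display top [(0.81, [132, 283])]
driver scene [(0.64, [334, 258])]
driver top [(0.84, [126, 149])]
```

```bash
cat > h.py <<'E'
from bench import sensors, eyes, hand_in
import cv2, numpy as np
from scipy.spatial.transform import Rotation as R
def ray(cam,px,z,c=None):
    """pixel [row,col] -> world point at height z"""
    c=c or eyes.camera_info(cam); d=np.array([(px[1]-c['cx'])/c['fx'],(px[0]-c['cy'])/c['fy'],1])
    o=-c['R'].T@c['t']; d=c['R'].T@d
    return o+d*(z-o[2])/d[2]
def proj(cam,X,c=None):
    c=c or eyes.camera_info(cam); p=c['R']@np.asarray(X)+c['t']
    return np.array([c['fy']*p[1]/p[2]+c['cy'],c['fx']*p[0]/p[2]+c['cx']])
def snap(cam,name,box=None,k=1):
    im=eyes.grab_frame(cam)
    if box: l,t,w,h=box; o=im[t:t+h,l:l+w]
    else: o=im
    cv2.imwrite('pics/'+name,cv2.resize(o,None,fx=k,fy=k,interpolation=cv2.INTER_CUBIC)[:,:,::-1]); return im
def tool(target,yaw_vec=None):
    """shift in tool axes mm from measured pose to target"""
    s=sensors.read_state(); r=R.from_rotvec(s['ee_rot'])
    return np.round(r.inv().apply(np.asarray(target)-s['tcp_pos'])*1000,1)
E
python3 - <<'E'
import cv2,numpy as np
a=cv2.imread('pics/top0.png')[90:300,100:420]
cv2.imwrite('pics/top0c.png',cv2.resize(a,None,fx=2.5,fy=2.5,interpolation=cv2.INTER_CUBIC))
a=cv2.imread('pics/scene0.png')[120:380,150:400]
cv2.imwrite('pics/scene0c.png',cv2.resize(a,None,fx=2.3,fy=2.3,interpolation=cv2.INTER_CUBIC))
E
```

```text
(no output)
```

View pics/top0c.png

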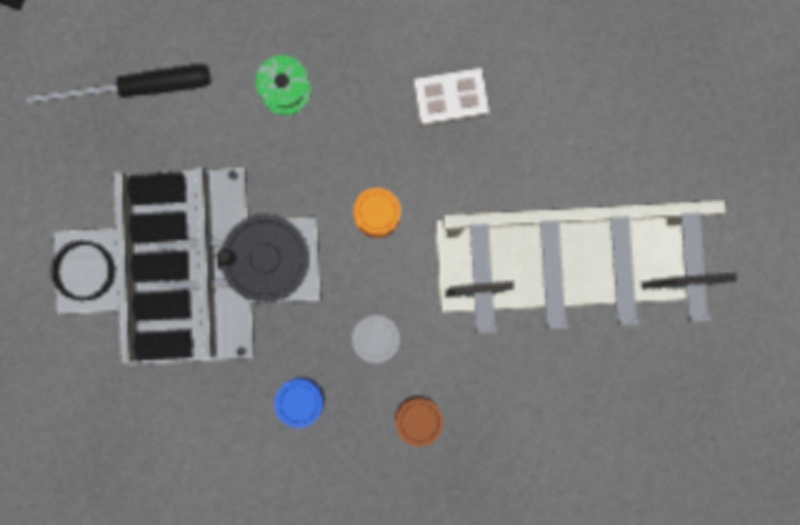

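View pics/scene0c.png

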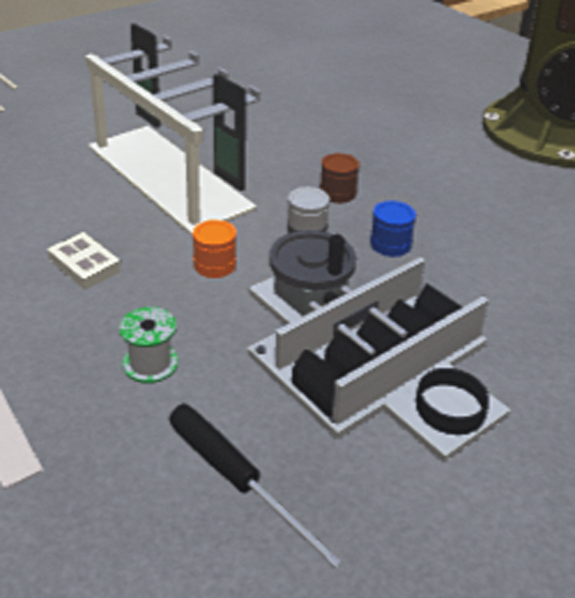

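Top view (crop to full pixels: /2.5 plus 100, 90):
- Holder is at left, with its pocket at full (132,198) and its wheel at (206,193).
- Rack is at right, with two carriers on its outer hooks at about (291,206) and (375,201).
- Canister candidates are grey (250,226), blue (220,251), brown (268,258) and orange (251,175). Only the grey one is plain aluminium, so it is the one meant.

Next I fit the holder and rack poses.

```bash
cat >> h.py <<'E'
from scipy.optimize import least_squares
def fit(obs, x0):
    """obs: list of (caminfo, local xyz, pixel[row,col]); fits x,y,yaw"""
    def f(p):
        r=R.from_euler('z',p[2])
        return np.concatenate([proj(None,r.apply(l)+[p[0],p[1],0],c)-px for c,l,px in obs])
    s=least_squares(f,x0,loss='soft_l1'); return s.x, f(s.x).reshape(-1,2)
def loc(p,l): return R.from_euler('z',p[2]).apply(l)+[p[0],p[1],0]
E
python3 - <<'E'
from h import *
eyes.grab_frame('top'); eyes.grab_frame('scene')
T=eyes.camera_info('top');S=eyes.camera_info('scene')
def seen(n,cam): return [np.array(r['centre']) for r in eyes.tip_of(n,cam)]
print(ray('top',[199,132],.012),ray('top',[191,204],.068),ray('top',[193,191],.091))
obs=[]
p0=[.46,.13,0]
for n,l in (('pocket',[0,.109,.012]),('wheel_axis',[0,-.091,.066])):
    for cam,c in (('top',T),('scene',S)): obs.append((c,np.array(l),seen(n,cam)[0]))
p,_=fit(obs,p0); print(p,_)
g=[np.array([x,.025,.012]) for x in (-.063,-.021,.021,.063)]
for cam,c in (('top',T),('scene',S)):
    for px in seen('groove1',cam)[:4]:
        e=[np.linalg.norm(proj(None,loc(p,l),c)-px) for l in g]; 
        if min(e)<8: obs.append((c,g[int(np.argmin(e))],px))
p,r=fit(obs,p); print('holder',p,r.round(1).tolist())
for n in ('wheel_handle','wall_face'):
    for cam in('top','scene'): 
        w=ray(cam,seen(n,cam)[0],.091 if n[1]=='h' else .012); print(n,cam,w,R.from_euler('z',-p[2]).apply(w-[p[0],p[1],0]))
for cam in('top','scene'):
    for r in eyes.regions_of('rack',cam)[:2]: print(cam,'rack',r['score'],r['box'])
    for r in eyes.regions_of('carrier1',cam)[:4]: print(cam,'car',r['score'],r['box'])
# rack corners top rail ends from crop: left end (445,221)/(445,228)?, right(724,208)
for q in [(445,216),(724,202),(445,228),(724,213)]: print('rail',ray('top',[q[1]/2.5+90,q[0]/2.5+100],.145))
for q in [(486,331),(557,326),(629,322),(701,318)]: print('lip',ray('top',[q[1]/2.5+90,q[0]/2.5+100],.15))
for q in [(480,289),(690,281)]: print('carrier top',ray('top',[q[1]/2.5+90,q[0]/2.5+100],.16))
print('can',ray('top',[339/2.5+90,376/2.5+100],.048))
E
```

```text
[0.54611523 0.32539637 0.012     ] [0.56602456 0.12438328 0.068     ] [0.55934119 0.15459792 0.091     ]
[0.55616338 0.20174427 0.08292427] [[-0.3326371   4.15226148]
 [17.22028309 30.85737996]
 [-2.01624297  4.12431475]
 [-0.52691295  1.44101502]]
holder [0.55620499 0.2093885  0.09176838] [[-0.0, 1.4], [19.3, 33.7], [-2.4, 1.1], [1.2, 3.1], [0.4, -2.4], [1.2, 1.6], [2.0, 0.3], [-0.3, 1.6], [0.3, -0.7], [1.0, -1.5], [-1.2, -0.4], [2.1, 0.7]]
wheel_handle top [0.55498693 0.16109848 0.091     ] [-0.00563822 -0.0479752   0.091     ]
wheel_handle scene [0.56162611 0.15040619 0.091     ] [-6.81114879e-06 -5.92309164e-02  9.10000000e-02]
wall_face top [0.55420554 0.19276283 0.012     ] [-0.00351461 -0.01637248  0.012     ]
wall_face scene [0.55988881 0.18713254 0.012     ] [ 0.00162878 -0.02249989  0.012     ]
top rack 0.67 [275.3, 170.7, 112.3, 53.2]
top car 0.7 [177.1, 157.8, 8.3, 76.3]
top car 0.57 [358.8, 201.2, 33.3, 3.5]
top car 0.31 [121.7, 158.8, 104.6, 75.0]
scene rack 0.79 [186.7, 140.3, 76.4, 80.6]
scene car 0.98 [243.3, 152.0, 14.6, 52.0]
scene car 0.81 [207.9, 131.8, 11.3, 43.2]
rail [ 0.5980898  -0.06206833  0.145     ]
rail [ 0.61369832 -0.33074993  0.145     ]
rail [ 0.58648897 -0.06211398  0.145     ]
rail [ 0.60305421 -0.33060951  0.145     ]
lip [ 0.48798809 -0.10124268  0.15      ]
lip [ 0.49328108 -0.16881092  0.15      ]
lip [ 0.49763245 -0.23733144  0.15      ]
lip [ 0.50198376 -0.30585115  0.15      ]
carrier top [ 0.52763836 -0.09457144  0.16      ]
carrier top [ 0.53677265 -0.29297522  0.16      ]
can [0.47762356 0.00399595 0.048     ]
```

Request:
{"api": "send_rows", "payload": {"steps": [[[-38,36,-20],[0,0,0],85],[[-77,73,-20],[0,0,0],85],[[-115,109,-20],[0,0,0],85],[[-154,146,-20],[0,0,0],85],[[-192,182,-20],[0,0,0],85]]}}

```text
time_s: 2.72
tcp_pos: [0.3201, -0.3292, 0.2515]
ee_rot: [-0.528, 3.096, -0.001]
contact_force: [0.7, -0.0, -0.3]
width: 0.0853
grasp_force: 0.0
```

Request:
{"api": "send_rows", "payload": {"steps": [[[-38,36,-20],[0,0,0],85],[[-77,73,-20],[0,0,0],85],[[-115,109,-20],[0,0,0],85],[[-154,146,-20],[0,0,0],85],[[-192,182,-20],[0,0,0],85]]}}

```text
time_s: 3.35
tcp_pos: [0.441, -0.0936, 0.2717]
ee_rot: [-0.529, 3.096, 0.0]
contact_force: [0.7, -0.2, -0.6]
width: 0.0847
grasp_force: 0.0
```

Request:
{"api": "send_rows", "payload": {"steps": [[[-38,36,0],[0,0,0],85],[[-77,73,0],[0,0,0],85],[[-115,109,0],[0,0,0],85],[[-154,146,0],[0,0,0],85],[[-192,182,0],[0,0,0],85]]}}

```text
time_s: 3.98
tcp_pos: [0.5619, 0.1417, 0.2715]
ee_rot: [-0.529, 3.096, 0.0]
contact_force: [1.1, -0.4, -0.1]
width: 0.0852
grasp_force: 0.0
```

Request:
{"api": "send_rows", "payload": {"steps": [[[0,0,0],[0,0,-0.17],85],[[0,0,0],[0,0,-0.34],85],[[0,0,0],[0,0,-0.51],85],[[0,0,0],[0,0,-0.68],85],[[0,0,0],[0,0,-0.85],85]]}}

```text
time_s: 4.6
tcp_pos: [0.5614, 0.14, 0.2713]
ee_rot: [-1.765, 2.599, 0.0]
contact_force: [-0.3, -0.9, 0.2]
width: 0.0855
grasp_force: 0.0
```

Request:
{"api": "send_rows", "payload": {"steps": [[[0,0,0],[0,0,-0.16],85],[[0,0,0],[0,0,-0.32],85],[[0,0,0],[0,0,-0.47],85],[[0,0,0],[0,0,-0.47],85]]}}

```text
time_s: 5.1
tcp_pos: [0.5614, 0.14, 0.2713]
ee_rot: [-2.314, 2.124, 0.0]
contact_force: [0.2, -0.1, 0.3]
width: 0.0851
grasp_force: 0.0
```

Run:
```python
from h import *
s=sensors.read_state(); print(s['time_s'],s['tcp_pos'],R.from_rotvec(s['ee_rot']).as_matrix().round(3).tolist(),s['joint_pos'].round(2))
c=eyes.camera_info('wrist'); print(c['R'].round(3).tolist(), (-c['R'].T@c['t']).round(3), c['fx'])
snap('wrist','w1.png')
for n in ["groove1","pocket","wheel_axis","wheel_handle","wall_face"]:
    print(n,[(r["score"],[round(x) for x in r["centre"]]) for r in eyes.tip_of(n,'wrist')][:5])
```

```text
5.1 [0.56136333 0.13996845 0.2713363 ] [[0.086, -0.996, -0.0], [-0.996, -0.086, 0.0], [-0.0, 0.0, -1.0]] [ 0.59 -0.01  0.11 -0.   -1.69 -0.51]
[[-0.996, -0.086, 0.0], [-0.081, 0.948, 0.309], [-0.027, 0.308, -0.951]] [0.568 0.061 0.415] 344.4678655248604
groove1 [(0.86, [221, 274]), (0.82, [223, 242]), (0.56, [222, 206])]
pocket [(0.94, [278, 255])]
wheel_axis [(0.61, [138, 261])]
wheel_handle [(0.95, [176, 257])]
wall_face [(0.91, [186, 257]), (0.68, [29, 346])]
```

View pics/w1.png

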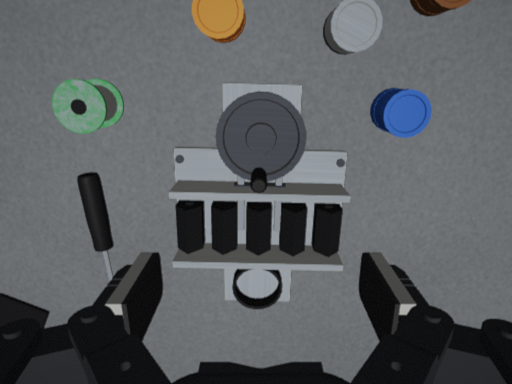

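Run:
```python
from h import *
eyes.grab_frame('wrist');W=eyes.camera_info('wrist'); eyes.grab_frame('top');T=eyes.camera_info('top')
obs=[]; p=[.5562,.2094,.0918]
g=[np.array([x,.025,.012]) for x in (-.063,-.021,.021,.063)]
for cam,c in (('wrist',W),('top',T)):
    for n,L in (('pocket',[np.array([0,.109,.012])]),('wheel_axis',[np.array([0,-.091,.066])]),('groove1',g)):
        for r in eyes.tip_of(n,cam):
            e=[np.linalg.norm(proj(None,loc(p,l),c)-r['centre']) for l in L]
            if min(e)<11: obs.append((c,L[int(np.argmin(e))],np.array(r['centre']))); print(cam,n,min(e))
p,r=fit(obs,p); print('holder',p,r.round(1).tolist())
h=[r for r in eyes.tip_of('wheel_handle','wrist')][0]['centre']
w=ray(None,h,.091,W); print(w, R.from_euler('z',-p[2]).apply(w-[p[0],p[1],0]), loc(p,[0,-.091,0]))
h=[r for r in eyes.tip_of('wall_face','wrist')][0]['centre']
w=ray(None,h,.012,W); print('wall', R.from_euler('z',-p[2]).apply(w-[p[0],p[1],0]))
```

```text
wrist pocket 2.2079541562892397
wrist wheel_axis 2.9261174310358484
wrist groove1 2.7331425057413643
wrist groove1 5.26023040026405
wrist groove1 2.1411437124621395
top wheel_axis 4.172187263848755
top groove1 4.576014992245836
top groove1 3.475640755179986
holder [0.55582864 0.21185882 0.06562612] [[3.4, -0.7], [2.6, -0.4], [-0.4, 0.4], [-3.8, 0.4], [-0.9, 1.1], [-3.0, 0.0], [2.4, 2.7], [-3.5, -1.3]]
[0.56222714 0.15275134 0.091     ] [ 0.00250851 -0.05939985  0.091     ] [0.56179634 0.12105471 0.        ]
wall [ 0.00205764 -0.02358303  0.012     ]
```

Run:
```python
import cv2
a=cv2.imread('pics/w1.png')[75:315,160:360]
a=cv2.resize(a,None,fx=2.5,fy=2.5,interpolation=cv2.INTER_CUBIC)
import numpy as np
a=np.clip(a.astype(float)*1.5,0,255).astype('uint8'); cv2.imwrite('pics/w1c.png',a)
```

```text
(no output)
```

View pics/w1c.png

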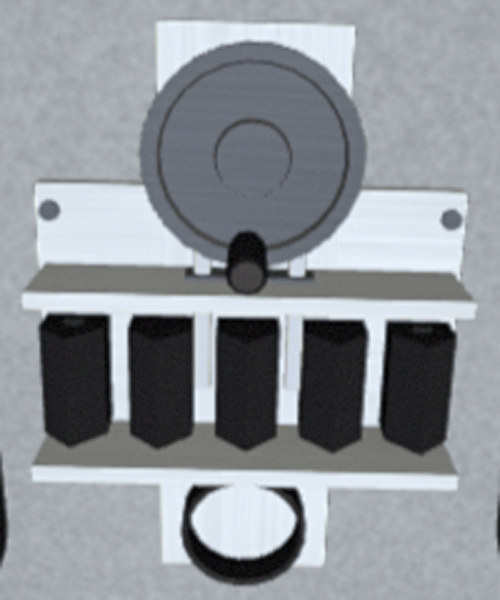

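Run:
```python
from h import *
W=eyes.camera_info('wrist')
P=lambda x,y: np.array([y/2.5+75-.3,x/2.5+160-.3])
obs=[(W,np.array([0,-.091,.068]),P(253,154)),
 (W,np.array([0,.055,.062]),P(245,470.5))]
for x,(u,v) in zip((.084,.042,0,-.042,-.084),((75,448),(159,449),(247,450),(334,452),(420,454))): obs.append((W,np.array([x,.053,.047]),P(u,v)))
p,r=fit(obs,[.556,.212,.07]); print(p,r.round(1).tolist())
I=lambda w:R.from_euler('z',-p[2]).apply(w-[p[0],p[1],0])
for (u,v,z) in ((247,277,.112),(33,466,.062),(457,475,.062),(23,294,.06),(475,303,.06),(243,486,.012),(35,181,.012),(467,191,.012),(157,22,.012),(355,26,.012)): w=ray(None,P(u,v),z,W); print(w.round(4),I(w).round(4))
print('axis',loc(p,[0,-.091,0]))
```

```text
[0.55627177 0.21092577 0.06671814] [[1.7, -0.1], [-0.2, 0.5], [-0.4, -1.6], [-0.2, -0.1], [0.1, -0.2], [-0.1, 0.1], [-0.3, 0.7]]
[0.5614 0.1566 0.112 ] [ 0.0015 -0.0546  0.112 ]
[0.651  0.2723 0.062 ] [0.0986 0.0549 0.062 ]
[0.455 0.26  0.062] [-0.0978  0.0557  0.062 ]
[0.6566 0.1892 0.06  ] [ 0.0986 -0.0284  0.06  ]
[0.4602 0.1763 0.06  ] [-0.0982 -0.0282  0.06  ]
[0.5514 0.3046 0.012 ] [0.0013 0.0938 0.012 ]
[0.6632 0.1494 0.012 ] [ 0.1025 -0.0685  0.012 ]
[0.4587 0.1364 0.012 ] [-0.1023 -0.0678  0.012 ]
[0.6095 0.0724 0.012 ] [ 0.0438 -0.1417  0.012 ]
[0.521  0.0665 0.012 ] [-0.0448 -0.1418  0.012 ]
axis [0.56233861 0.12012823 0.        ]
```

The crop shows the holder. Full pixels: wheel rim centre (261,136), handle top (259,185), rib ridge ends along row ~254, movable wall top at row ~194. Holder pose is (0.5563, 0.2109), yaw 0.067, and the base corners check to about 1 mm. The wall face is at y ≈ -20 mm, so crank is about 7.2 rad. Next I go down and grip the handle.

Request:
{"api": "send_rows", "payload": {"steps": [[[-8,-1,48],[0,0,0.02],60],[[-16.5,-1.4,96],[0,0,0.02],50],[[-16.5,-1.4,144],[0,0,0.02],45],[[-16.5,-1.4,170],[0,0,0.02],45],[[-16.5,-1.4,189],[0,0,0.02],45]]}}

```text
time_s: 6.52
tcp_pos: [0.561, 0.1563, 0.0809]
ee_rot: [2.294, -2.145, -0.001]
contact_force: [0.2, 0.2, 0.2]
width: 0.0449
grasp_force: 0.0
```

Request:
{"api": "send_rows", "payload": {"steps": [[[0,0,0],[0,0,0],10],[[0,0,0],[0,0,0],10],[[0,0,0],[0,0,0],10],[[0,0,0],[0,0,0],10]], "squeeze": 25}}

```text
time_s: 7.02
tcp_pos: [0.5619, 0.1567, 0.0835]
ee_rot: [-2.293, 2.145, -0.001]
contact_force: [0.3, -0.6, 0.6]
width: 0.0152
grasp_force: 26.6
```

Run:
```python
from h import *
s=sensors.read_state(); print(s['time_s'],s['tcp_pos'],R.from_rotvec(s['ee_rot']).as_euler('ZYX').round(3))
p=[.55627,.21093,.0667]
l=R.from_euler('z',-p[2]).apply(s['tcp_pos']-[p[0],p[1],0])-[0,-.091,0]; print(l)
a0=np.degrees(np.arctan2(l[1],l[0])); print(a0)
d=np.radians
for st,n in ((30,5),(30,5),(20,5)):
    o=[]
    for i in range(1,n+1):
        f=a0+st*i; o.append([float(round(-36*(np.sin(d(f))-np.sin(d(a0))),1)),float(round(-36*(np.cos(d(f))-np.cos(d(a0))),1))])
    a0+=st*n; print(o)
```

```text
7.025 [0.56187561 0.15665885 0.08345328] [-1.504e+00  1.000e-03 -3.140e+00]
[0.00197594 0.03647592 0.08345328]
86.89925523948114
[[3.8, 18.2], [16.3, 32.1], [34.0, 37.9], [52.2, 34.1], [66.1, 21.6]]
[[5.8, -17.7], [1.9, -35.9], [-10.5, -49.8], [-28.2, -55.6], [-46.4, -51.8]]
[[-10.0, 7.5], [-16.8, 18.0], [-19.7, 30.2], [-18.2, 42.6], [-12.5, 53.7]]
```

Request:
{"api": "send_rows", "payload": {"steps": [[[3.8,18.2,0],[0,0,0],10],[[16.3,32.1,0],[0,0,0],10],[[34.0,37.9,0],[0,0,0],10],[[52.2,34.1,0],[0,0,0],10],[[66.1,21.6,0],[0,0,0],10]]}}

```text
time_s: 7.65
tcp_pos: [0.5451, 0.0889, 0.0834]
ee_rot: [-2.293, 2.144, 0.0]
contact_force: [2.4, 10.6, 2.6]
width: 0.015
grasp_force: 27.0
```

Request:
{"api": "send_rows", "payload": {"steps": [[[5.8,-17.7,0],[0,0,0],10],[[1.9,-35.9,0],[0,0,0],10],[[-10.5,-49.8,0],[0,0,0],10],[[-28.2,-55.6,0],[0,0,0],10],[[-46.4,-51.8,0],[0,0,0],10]]}}

```text
time_s: 8.28
tcp_pos: [0.5949, 0.1373, 0.0834]
ee_rot: [2.292, -2.147, 0.005]
contact_force: [-2.8, -5.5, 7.9]
width: 0.0153
grasp_force: 27.5
```

Run:
```python
from h import *
s=sensors.read_state(); print(s['time_s'],s['tcp_pos'],s['contact_force'],s['width'],s['grasp_force'])
p=[.55627,.21093,.0667]
l=R.from_euler('z',-p[2]).apply(s['tcp_pos']-[p[0],p[1],0])-[0,-.091,0]; print(l,np.degrees(np.arctan2(l[1],l[0])))
snap('top','t2.png')
```

```text
8.275 [0.59492903 0.1373085  0.08336088] [-2.81957283 -5.54636652  7.8783389 ] 0.015294478273798682 27.524553537368774
[0.03366615 0.01496556 0.08336088] 23.96650460576634
```

Request:
{"api": "send_rows", "payload": {"steps": [[[-5.5,2.4,0],[0,0,0],10],[[-10.1,6.2,0],[0,0,0],10],[[-13.8,10.9,0],[0,0,0],10],[[-16.6,16.2,0],[0,0,0],10],[[-18.4,22.0,0],[0,0,0],10]]}}

```text
time_s: 8.95
tcp_pos: [0.5709, 0.1557, 0.0834]
ee_rot: [-2.293, 2.145, -0.002]
contact_force: [2.0, 1.6, 6.5]
width: 0.0149
grasp_force: 27.3
```

Request:
{"api": "send_rows", "payload": {"steps": [[[-0.3,3.1,0],[0,0,0],10],[[-0.4,6.3,0],[0,0,0],10],[[-0.2,9.4,0],[0,0,0],10],[[0.4,12.5,0],[0,0,0],10],[[1.2,15.5,0],[0,0,0],10]]}}

```text
time_s: 9.57
tcp_pos: [0.5597, 0.1563, 0.0837]
ee_rot: [-2.285, 2.136, -0.008]
contact_force: [30.7, 8.8, -9.7]
width: 0.0146
grasp_force: 26.6
```

Run:
```python
from h import *
s=sensors.read_state(); print(s['time_s'],s['tcp_pos'],s['contact_force'],s['width'],s['grasp_force'])
p=[.55627,.21093,.0667]
l=R.from_euler('z',-p[2]).apply(s['tcp_pos']-[p[0],p[1],0])-[0,-.091,0]; print(l,np.hypot(*l[:2]),np.degrees(np.arctan2(l[1],l[0])))
```

```text
9.575 [0.55969491 0.1562927  0.08371909] [30.73455475  8.80300872 -9.6846961 ] 0.014599588176873275 26.552376598119736
[-0.00022431  0.03625592  0.08371909] 0.036256616610152295 90.3544779326192
```

Blocked, with 31 N against the motion after about 363° (6.3 rad), so the wall is at the stop. I back off, release, lift and move toward the canister.

Request:
{"api": "send_rows", "payload": {"steps": [[[-0.5,-4,0],[0,0,0],10],[[-0.5,-4,0],[0,0,0],45],[[-0.5,-4,0],[0,0,0],45],[[-0.5,-4,-50],[0,0,0],45],[[-0.5,-4,-100],[0,0,0],45]]}}

```text
time_s: 10.2
tcp_pos: [0.5575, 0.1535, 0.1824]
ee_rot: [2.292, -2.144, -0.001]
contact_force: [1.4, 0.1, 1.4]
width: 0.0449
grasp_force: 0.0
```

Run:
```python
from h import *
s=sensors.read_state(); print(s['time_s'],s['tcp_pos'],s['contact_force'],s['width'],s['grasp_force'])
im=eyes.grab_frame('top'); p=[.55627,.21093,.0667]
for n in ('wall_face','wheel_handle'):
  for r in eyes.tip_of(n,'top')[:1]: w=ray('top',r['centre'],.012 if n[1]=='a' else .091); print(n,r['score'],w,R.from_euler('z',-p[2]).apply(w-[p[0],p[1],0]))
g=[(r['score'],r['centre'],ray('top',r['centre'],0).round(4),im[int(r['centre'][0]),int(r['centre'][1])]) for r in eyes.tip_of('canister','top')]
print(*g,sep='\n')
print(tool([.478,.004+.0,.19]))
print(proj('top',[.478,.004,.048]))
```

```text
10.2 [0.55747531 0.15347042 0.18240663] [1.39739905 0.13230711 1.40125295] 0.044937196101268014 0.0
wheel_handle 0.88 [0.55551485 0.15832557 0.091     ] [-0.00425959 -0.05243713  0.091     ]
(0.85, [176.3, 250.2], array([0.6114, 0.0059, 0.    ]), array([233, 162,  59], dtype=uint8))
(0.64, [256.4, 268.7], array([ 0.394, -0.046,  0.   ]), array([165, 102,  67], dtype=uint8))
(0.56, [224.0, 252.3], array([ 0.4811, -0.0009,  0.    ]), array([171, 173, 179], dtype=uint8))
(0.54, [251.5, 221.3], array([0.4061, 0.0826, 0.    ]), array([ 69, 123, 228], dtype=uint8))
[144.5  90.1  -7.3]
[225.45537328 250.39962679]
```

Request:
{"api": "send_rows", "payload": {"steps": [[[36,22,-20],[0,0,0],80],[[72,45,-20],[0,0,0],80],[[108,68,-20],[0,0,0],80],[[144.5,90,-20],[0,0,0],80],[[144.5,90,-20],[0,0,0],80]]}}

```text
time_s: 11.02
tcp_pos: [0.4766, 0.0021, 0.2012]
ee_rot: [2.291, -2.148, -0.001]
contact_force: [-0.1, -0.3, -0.9]
width: 0.0799
grasp_force: 0.0
```

Run:
```python
from h import *
s=sensors.read_state(); print(s['time_s'],s['tcp_pos'])
c=eyes.camera_info('wrist'); im=snap('wrist','w2.png')
for r in eyes.tip_of('canister','wrist'): print('tip',r['score'],r['centre'],ray(None,r['centre'],0,c))
for r in eyes.regions_of('canister','wrist'): print(r['score'],r['box'])
# grey top disc by colour: low saturation, bright
print('expect centre top',proj(None,[.478,.004,.048],c))
```

```text
11.025 [0.47662902 0.00211945 0.20116851]
tip 0.79 [153.7, 119.5] [0.61935814 0.00701701 0.        ]
tip 0.75 [234.8, 312.1] [0.41367042 0.08487062 0.        ]
tip 0.74 [118.7, 350.6] [ 0.38967724 -0.04297298  0.        ]
0.98 [323.1, 94.7, 66.1, 65.0]
0.85 [72.3, 129.1, 75.8, 61.6]
0.76 [231.3, 136.6, 56.1, 61.3]
0.7 [289.7, 215.7, 57.6, 65.9]
expect centre top [171.8621428  258.15019644]
```

View pics/w2.png

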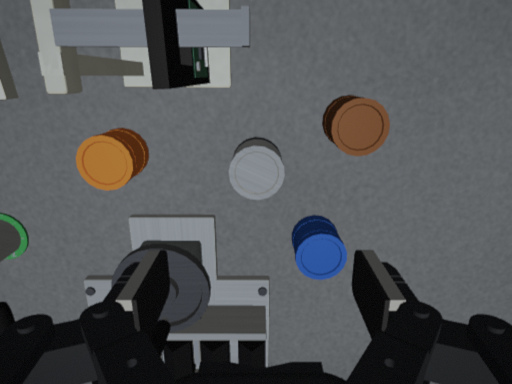

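The wrist view shows the grey canister top at (256,172), within 1 mm of the expected spot. Orange is at (105,162), brown at (360,127), blue at (320,256). Descending on the grey one.

Request:
{"api": "send_rows", "payload": {"steps": [[[-2,-2,50],[0,0,0],80],[[-2,-2,100],[0,0,0],75],[[-2,-2,150],[0,0,0],70],[[-2,-2,182],[0,0,0],70],[[-2,-2,182],[0,0,0],70]]}}

```text
time_s: 11.8
tcp_pos: [0.4778, 0.0061, 0.017]
ee_rot: [2.291, -2.141, -0.005]
contact_force: [0.6, -0.7, 1.1]
width: 0.0702
grasp_force: 0.0
```

Request:
{"api": "send_rows", "payload": {"steps": [[[0,0,0],[0,0,0],40],[[0,0,0],[0,0,0],40],[[0,0,0],[0,0,0],40],[[0,0,0],[0,0,0],40]], "squeeze": 35}}

```text
time_s: 12.3
tcp_pos: [0.4811, 0.0068, 0.0222]
ee_rot: [-2.293, 2.143, -0.003]
contact_force: [-0.6, 3.6, 6.7]
width: 0.0488
grasp_force: 37.0
```

Request:
{"api": "send_rows", "payload": {"steps": [[[0,0,-30],[0,0,0],40],[[0,0,-80],[0,0,0],40],[[0,0,-130],[0,0,0],40],[[0,0,-140],[0,0,0],40]]}}

```text
time_s: 12.8
tcp_pos: [0.4813, 0.0064, 0.1645]
ee_rot: [-2.29, 2.142, -0.005]
contact_force: [0.6, 0.2, -1.7]
width: 0.0489
grasp_force: 36.6
```

Run:
```python
from h import *
s=sensors.read_state(); print(s['time_s'],s['tcp_pos'],s['width'],s['grasp_force'],s['joint_pos'].round(2))
c=eyes.camera_info('wrist'); im=snap('wrist','w3.png')
p=[.55627,.21093,.0667]; w=loc(p,[0,.109,0]); print(w,tool([w[0],w[1],.16]))
```

```text
12.8 [0.48132378 0.00643342 0.164516  ] 0.048912428531585075 36.636123061180115 [ 0.43 -0.29 -0.34  0.   -1.52 -0.37]
[0.54900509 0.31968763 0.        ] [-308.   -88.8    4.4]
```

View pics/w3.png

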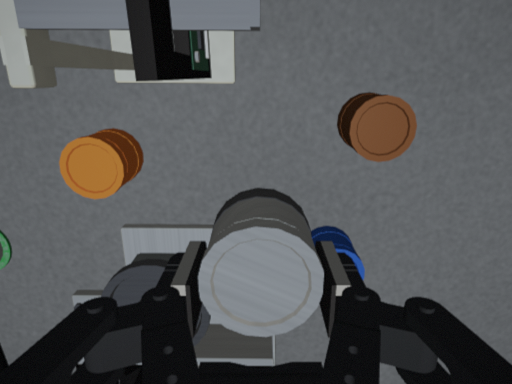

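The grip holds: width 49 mm, and the canister top centre is at (261,281). I compute its offset from the TCP.

Run:
```python
from h import *
s=sensors.read_state(); c=eyes.camera_info('wrist')
p=[.55627,.21093,.0667]; w=loc(p,[0,.109,0])
for z in (.190,): 
  a=ray(None,[281,261],z,c); b=ray(None,[281,200],z,c); d=ray(None,[281,323],z,c); print(a,s['tcp_pos'],np.linalg.norm(b-d), 'off in holder', R.from_euler('z',-p[2]).apply(a-s['tcp_pos']))
```

```text
[0.48062221 0.00328607 0.19      ] [0.48092135 0.0064406  0.16358007] 0.04807406051120368 off in holder [-0.00050873 -0.00312758  0.02641993]
```

Request:
{"api": "send_rows", "payload": {"steps": [[[-52,-15,0],[0,0,0],40],[[-104,-30,0],[0,0,0],40],[[-156,-45,0],[0,0,0],40]]}}

```text
time_s: 13.22
tcp_pos: [0.5138, 0.1662, 0.1586]
ee_rot: [2.293, -2.145, -0.002]
contact_force: [1.3, -0.3, -1.0]
width: 0.049
grasp_force: 36.7
```

Request:
{"api": "send_rows", "payload": {"steps": [[[-52,-15,0],[0,0,0],40],[[-104,-30,0],[0,0,0],40],[[-155,-44,20],[0,0,0],40],[[-155,-44,50],[0,0,0],40],[[-155,-44,50],[0,0,0],40]]}}

```text
time_s: 13.85
tcp_pos: [0.5457, 0.3214, 0.105]
ee_rot: [2.288, -2.139, -0.002]
contact_force: [0.6, 0.1, -1.1]
width: 0.0487
grasp_force: 36.7
```

Run:
```python
from h import *
s=sensors.read_state(); print(s['time_s'],s['tcp_pos'],s['width'],s['contact_force'],R.from_rotvec(s['ee_rot']).as_matrix()[:,2].round(4))
c=eyes.camera_info('wrist'); snap('wrist','w4.png',(150,100,260,284),2)
p=[.55627,.21093,.0667]; w=loc(p,[0,.112,0]); print(w,tool([w[0],w[1],.036]))
print('pocket rim pred', proj(None,loc(p,[0,.109,.032]),c),proj(None,loc(p,[.0285,.109,.032]),c))
```

```text
13.85 [0.5456965  0.32139215 0.10499068] 0.04867315093901583 [ 0.56217156  0.09398064 -1.11293213] [-0.0072 -0.0055 -1.    ]
[0.54880514 0.32268095 0.        ] [-1.2 -2.2 72.1]
pocket rim pred [198.70134765 254.44758895] [198.79143311 211.65189457]
```

View pics/w4.png

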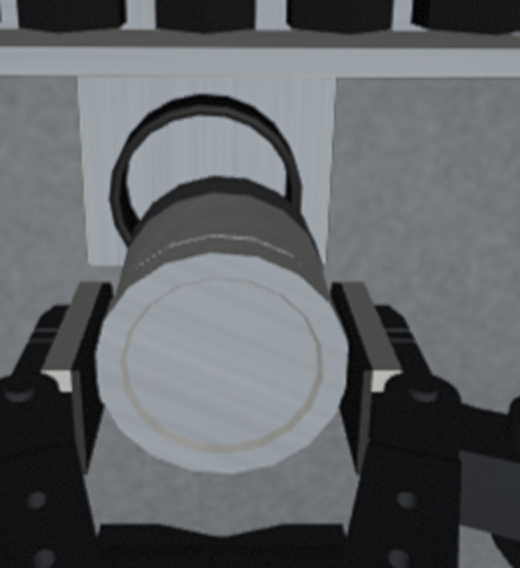

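Run:
```python
from h import *
s=sensors.read_state(); c=eyes.camera_info('wrist'); print(s['tcp_pos'])
p=[.55627,.21093,.0667]; I=lambda w:R.from_euler('z',-p[2]).apply(w-[p[0],p[1],0])
zt=s['tcp_pos'][2]+.026
print('top centre',I(ray(None,[280.5,261],zt,c)),'tcp',I(s['tcp_pos']))
print('foot far edge',I(ray(None,[189,258],zt-.048,c)),'(expect centre y-.025)')
print('rim outer near edge',I(ray(None,[147.5,253],.032,c)),'inner',I(ray(None,[154,253],.032,c)),'inner L/R',I(ray(None,[196,150+63],.032,c)),I(ray(None,[196,150+145.5],.032,c)))
```

```text
[0.54696691 0.3215469  0.10807378]
top centre [-0.00221059  0.10800734  0.13407378] tcp [-0.00190972  0.11099098  0.10807378]
foot far edge [-0.00095009  0.08586263  0.08607378] (expect centre y-.025)
rim outer near edge [0.00239651 0.07525865 0.032     ] inner [0.00242331 0.07952728 0.032     ] inner L/R [0.02956826 0.10833646 0.032     ] [-0.02607272  0.10839762  0.032     ]
```

Request:
{"api": "send_rows", "payload": {"steps": [[[-0.5,-2.7,20],[0,0,0],40],[[-0.5,-2.7,40],[0,0,0],40],[[-0.5,-2.7,52],[0,0,0],40],[[-0.5,-2.7,60],[0,0,0],40],[[-0.5,-2.7,67],[0,0,0],40]]}}

```text
time_s: 14.52
tcp_pos: [0.5507, 0.3232, 0.0431]
ee_rot: [-2.294, 2.145, -0.0]
contact_force: [-0.5, -0.3, -0.4]
width: 0.049
grasp_force: 36.7
```

Request:
{"api": "send_rows", "payload": {"steps": [[[0,0,2],[0,0,0],40],[[0,0,4],[0,0,0],40],[[0,0,4],[0,0,0],40]]}}

```text
time_s: 14.9
tcp_pos: [0.5506, 0.3233, 0.0395]
ee_rot: [-2.294, 2.146, 0.0]
contact_force: [-0.1, -0.4, -0.9]
width: 0.049
grasp_force: 36.7
```

Run:
```python
from h import *
s=sensors.read_state(); p=[.55627,.21093,.0667]
print(s['time_s'],s['tcp_pos'],s['width'],s['contact_force'],R.from_euler('z',-p[2]).apply(s['tcp_pos']-[p[0],p[1],0]))
```

```text
14.9 [0.55059785 0.32329759 0.03950745] 0.04902347297617845 [-0.08810208 -0.40039342 -0.91383473] [0.00182983 0.11249578 0.03950745]
```

Request:
{"api": "send_rows", "payload": {"steps": [[[0,0,2],[0,0,0],40],[[0,0,4],[0,0,0],40],[[0,0,5],[0,0,0],40],[[0,0,5],[0,0,0],40]]}}

```text
time_s: 15.4
tcp_pos: [0.5505, 0.3232, 0.0343]
ee_rot: [-2.295, 2.146, 0.0]
contact_force: [-1.0, -0.2, -1.4]
width: 0.0488
grasp_force: 36.9
```

Request:
{"api": "send_rows", "payload": {"steps": [[[0,0,0],[0,0,0],62],[[0,0,0],[0,0,0],62],[[0,0,-30],[0,0,0],62],[[0,0,-85],[0,0,0],62],[[0,0,-140],[0,0,0],40]]}}

```text
time_s: 16.02
tcp_pos: [0.5504, 0.3229, 0.1759]
ee_rot: [2.294, -2.146, 0.0]
contact_force: [1.0, 0.3, 0.8]
width: 0.0449
grasp_force: 0.0
```

Run:
```python
from h import *
s=sensors.read_state(); p=[.55627,.21093,.0667]; c=eyes.camera_info('wrist')
print(s['time_s'],s['tcp_pos'],s['joint_pos'].round(2))
snap('wrist','w5.png')
I=lambda w:R.from_euler('z',-p[2]).apply(w-[p[0],p[1],0])
for n in ('canister','pocket'):
  for r in eyes.tip_of(n,'wrist')[:3]: print(n,r['score'],r['centre'],I(ray(None,r['centre'],.012,c)))
eyes.grab_frame('scene')
for r in eyes.tip_of('canister','scene'): print(r['score'],r['centre'],I(ray('scene',r['centre'],.012)))
```

```text
16.025 [0.55040394 0.32293445 0.17589266] [ 0.84  0.14  0.09  0.   -1.52 -0.78]
canister 0.64 [66.9, 182.5] [0.06693252 0.02542646 0.012     ]
canister 0.63 [166.1, 262.5] [-0.00057895  0.11139383  0.012     ]
0.97 [294.7, 342.9] [0.00098399 0.10216197 0.012     ]
0.95 [222.0, 317.9] [-0.14841208 -0.12073637  0.012     ]
0.87 [233.6, 245.9] [ 0.04460807 -0.19610143  0.012     ]
0.68 [206.3, 297.3] [-0.15643464 -0.21425838  0.012     ]
```

Request:
{"api": "send_rows", "payload": {"steps": [[[42,5,-40],[0,0,0],40],[[84,10,-80],[0,0,0],40],[[132,15,-100],[0,0,0],40],[[180,20,-100],[0,0,0],40],[[230,26,-100],[0,0,0],40]]}}

```text
time_s: 16.9
tcp_pos: [0.5394, 0.0906, 0.2727]
ee_rot: [2.294, -2.144, -0.002]
contact_force: [0.9, -0.5, -0.3]
width: 0.0401
grasp_force: 0.0
```

Request:
{"api": "send_rows", "payload": {"steps": [[[50,6,0],[0,0,0],40],[[100,11,0],[0,0,0],40],[[150,17,0],[0,0,0],40],[[191,22,0],[0,0,0],40],[[191,22,0],[0,0,0],40]]}}

```text
time_s: 17.52
tcp_pos: [0.5301, -0.1024, 0.2726]
ee_rot: [2.289, -2.148, -0.003]
contact_force: [-0.3, 0.9, -0.2]
width: 0.0398
grasp_force: 0.0
```

Run:
```python
from h import *
s=sensors.read_state(); c=eyes.camera_info('wrist')
print(s['time_s'],s['tcp_pos'],s['joint_pos'].round(2))
snap('wrist','w6.png',(60,0,392,384),1.5)
for r in eyes.regions_of('carrier1','wrist'): print(r['score'],r['box'])
print(proj(None,[.5306,-.099,.175],c))
```

```text
17.525 [ 0.53010386 -0.10241108  0.27264226] [ 0.18 -0.11  0.02 -0.   -1.7  -0.12]
0.68 [251.6, 130.6, 15.8, 105.4]
[193.75639844 258.78061542]
```

View pics/w6.png

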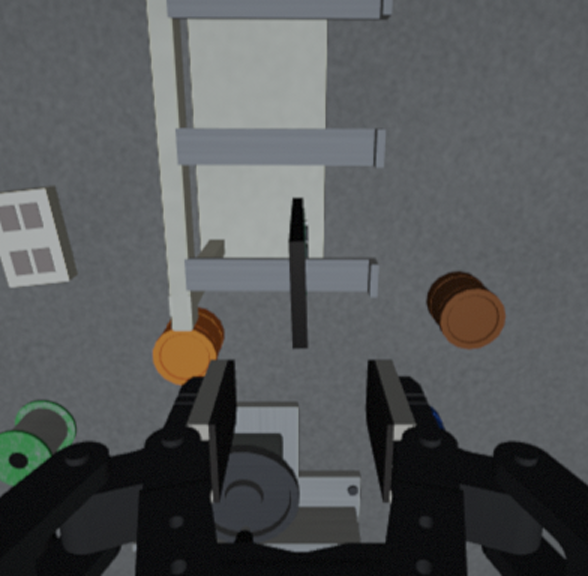

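Run:
```python
from h import *
s=sensors.read_state(); c=eyes.camera_info('wrist'); print(s['tcp_pos'],R.from_rotvec(s['ee_rot']).as_matrix()[:,2])
q=lambda u,v,z: ray(None,[v/1.5,u/1.5+60],z,c)
a,b=q(298,242,.175),q(300.3,348,.175); m=(a+b)/2; print(a,b,np.linalg.norm(a-b),'yaw',np.arctan2(-(b-a)[0],(b-a)[1]))
for l in ((374,278,.155),(380,148,.155),(186,276,.145),(177,147,.145)): print('lip/hook root',q(*l))
print('mid',m,tool([m[0],m[1],.151]))
```

```text
[ 0.53051492 -0.10032259  0.27283751] [-2.32785514e-03  1.14333575e-04 -9.99997284e-01]
[ 0.53271037 -0.12129134  0.175     ] [ 0.52795081 -0.06583905  0.175     ] 0.055656176965504574 yaw 0.08562174820626312
lip/hook root [ 0.49097141 -0.09956598  0.155     ]
lip/hook root [ 0.4953738  -0.16625507  0.155     ]
lip/hook root [ 0.59244773 -0.09093274  0.145     ]
lip/hook root [ 0.59684535 -0.15945653  0.145     ]
mid [ 0.53033059 -0.09356519  0.175     ] [ -6.7  -0.5 121.8]
```

The close view shows the carrier bar at full (259,197): 55.7 mm long as given, centre (0.530,-0.094). Gripping it.

Request:
{"api": "send_rows", "payload": {"steps": [[[-6.5,0,45],[0,0,0],40],[[-6.5,0,85],[0,0,0],40],[[-6.5,0,110],[0,0,0],40],[[-6.5,0,121],[0,0,0],40],[[-6.5,0,121],[0,0,0],40]]}}

```text
time_s: 18.25
tcp_pos: [0.5303, -0.0931, 0.1529]
ee_rot: [2.295, -2.144, -0.001]
contact_force: [-0.4, -0.0, -0.4]
width: 0.0405
grasp_force: 0.0
```

Request:
{"api": "send_rows", "payload": {"steps": [[[0,0,0],[0,0,0],2],[[0,0,0],[0,0,0],2],[[0,0,0],[0,0,0],2],[[0,0,0],[0,0,0],2]], "squeeze": 45}}

```text
time_s: 18.75
tcp_pos: [0.531, -0.0936, 0.1547]
ee_rot: [-2.294, 2.145, -0.002]
contact_force: [-0.5, 2.6, 6.1]
width: 0.007
grasp_force: 46.1
```

Run:
```python
from h import *
s=sensors.read_state(); print(s['time_s'],s['tcp_pos'],s['width'],s['grasp_force'],s['contact_force'],R.from_rotvec(s['ee_rot']).as_matrix().round(3).tolist())
```

```text
18.75 [ 0.53097799 -0.0935782   0.1546961 ] 0.007001167088877359 46.05307996273041 [-0.49345575  2.63355465  6.11246581] [[0.067, -0.998, 0.002], [-0.998, -0.067, 0.0], [0.0, -0.002, -1.0]]
```

Request:
{"api": "send_rows", "payload": {"steps": [[[0,0,-10],[0,0,0],2],[[0,0,-20],[0,0,0],2],[[0,25,-20],[0,0,0],2],[[0,55,-20],[0,0,0],2],[[0,85,-20],[0,0,0],2]]}}

```text
time_s: 19.38
tcp_pos: [0.4447, -0.0994, 0.1735]
ee_rot: [2.294, -2.146, -0.0]
contact_force: [-0.1, 0.4, -1.3]
width: 0.0069
grasp_force: 45.2
```

Request:
{"api": "send_rows", "payload": {"steps": [[[0,0,-40],[0,0,0],2],[[0,0,-80],[0,0,0],2],[[0,0,-110],[0,0,0],2],[[0,0,-110],[0,0,0],2]]}}

```text
time_s: 19.88
tcp_pos: [0.4463, -0.0995, 0.2863]
ee_rot: [-2.292, 2.144, -0.005]
contact_force: [0.2, -0.2, -1.4]
width: 0.0068
grasp_force: 45.2
```

Run:
```python
from h import *
s=sensors.read_state(); print(s['time_s'],s['tcp_pos'],s['width'],s['grasp_force'],s['contact_force'],s['joint_pos'].round(2))
snap('wrist','w7.png'); snap('scene','s7.png',(150,100,256,256),2)
p=[.55627,.21093,.0667]
for x in (-.063,-.021,.021,.063): w=loc(p,[x,.023,0]); print(x,w,tool([w[0],w[1],.285]))
```

```text
19.875 [ 0.4462673  -0.09948989  0.28629302] 0.00678012478284303 45.23435354232788 [ 0.20258857 -0.15147659 -1.40790379] [ 0.23 -0.33 -0.15  0.   -1.75 -0.16]
-0.063 [0.49187713 0.22967987 0.        ] [-325.   -68.3   -2. ]
-0.021 [0.53378373 0.2324792  0.        ] [-324.9 -110.3   -2. ]
0.021 [0.57569034 0.23527852 0.        ] [-324.9 -152.3   -2. ]
0.063 [0.61759695 0.23807784 0.        ] [-324.9 -194.3   -2.1]
```

View pics/s7.png

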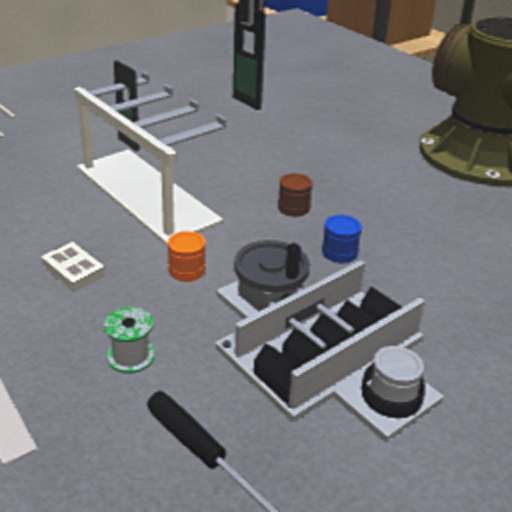

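The scene view shows the canister seated in the pocket at crop (397,378), the carrier hanging upright from the gripper, and one carrier left on the far hook at (127,100). On to groove 3.

Request:
{"api": "send_rows", "payload": {"steps": [[[-50,-23,0],[0,0,0],2],[[-100,-47,0],[0,0,0],2],[[-150,-70,0],[0,0,0],2],[[-200,-94,0],[0,0,0],2]]}}

```text
time_s: 20.48
tcp_pos: [0.5259, 0.1082, 0.2819]
ee_rot: [2.293, -2.144, -0.002]
contact_force: [0.7, -0.2, -0.6]
width: 0.0073
grasp_force: 45.2
```

Request:
{"api": "send_rows", "payload": {"steps": [[[-50,-23,0],[0,0,0],2],[[-100,-47,0],[0,0,0],2],[[-125,-58.5,20],[0,0,0],2],[[-125,-58.5,60],[0,0,0],2],[[-125,-58.5,75],[0,0,0],2]]}}

```text
time_s: 21.1
tcp_pos: [0.5745, 0.2348, 0.2035]
ee_rot: [2.29, -2.141, -0.003]
contact_force: [0.4, 0.2, -0.4]
width: 0.0067
grasp_force: 45.2
```

Request:
{"api": "send_rows", "payload": {"steps": [[[0,0,0],[0,0,0],2],[[0,0,0],[0,0,0],2]]}}

```text
time_s: 21.35
tcp_pos: [0.5766, 0.2349, 0.2104]
ee_rot: [-2.292, 2.145, -0.002]
contact_force: [-0.2, 0.1, -1.0]
width: 0.0072
grasp_force: 45.2
```

Run:
```python
from h import *
s=sensors.read_state(); c=eyes.camera_info('wrist'); print(s['time_s'],s['tcp_pos'],s['width'],R.from_rotvec(s['ee_rot']).as_matrix().round(4).tolist())
snap('wrist','w8.png',(130,60,260,300),2)
p=[.55627,.21093,.0667]; w=loc(p,[.021,.023,0]); print(tool([w[0],w[1],.14]),R.from_euler('z',-p[2]).apply(s['tcp_pos']-[p[0],p[1],0]))
for x in (0,.042): print('ridge pred',[proj(None,loc(p,[x,y,.047]),c).round(1).tolist() for y in (-.003,.053)])
z=s['tcp_pos'][2]; t=s['tcp_pos']
r=R.from_euler('z',p[2])
print('foot pred near edge', [proj(None,t+r.apply([dx,-.028,-.1187]),c).round(1).tolist() for dx in (-.004,.004)])
print('top bar pred', [proj(None,t+r.apply([0,dy,.0203]),c).round(1).tolist() for dy in (-.028,.028)])
```

```text
21.35 [0.57658472 0.23487391 0.21039942] 0.007183245926019254 [[0.0664, -0.9978, 0.0025], [-0.9978, -0.0664, 0.0011], [-0.0009, -0.0026, -1.0]]
[-0.2  1.1 70.6] [0.02186543 0.02253668 0.21039942]
ridge pred [[139.1, 285.0], [198.1, 283.7]]
ridge pred [[139.1, 238.1], [198.0, 239.3]]
foot pred near edge [[146.1, 265.7], [146.1, 255.3]]
top bar pred [[216.0, 259.8], [335.0, 259.9]]
```

View pics/w8.png

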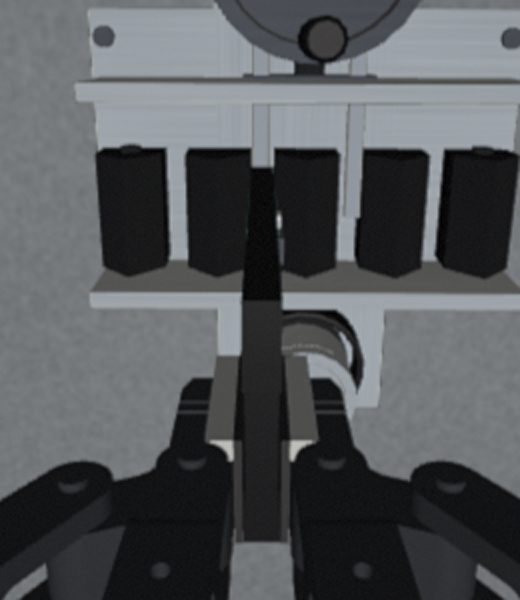

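Foot edge is at full (261,144), centred over the groove 3 gap between the ribs. Descending.

Request:
{"api": "send_rows", "payload": {"steps": [[[-1,0.5,20],[0,0,0],2],[[-1,0.5,35],[0,0,0],2],[[-1,0.5,48],[0,0,0],2],[[-1,0.5,58],[0,0,0],2],[[-1,0.5,66],[0,0,0],2]]}}

```text
time_s: 22.02
tcp_pos: [0.5755, 0.2361, 0.1417]
ee_rot: [2.295, -2.146, 0.0]
contact_force: [0.7, -0.6, -0.6]
width: 0.0072
grasp_force: 45.2
```

Request:
{"api": "send_rows", "payload": {"steps": [[[0,0,4],[0,0,0],2],[[0,0,8],[0,0,0],2],[[0,0,11],[0,0,0],2],[[0,0,11],[0,0,0],2]]}}

```text
time_s: 22.52
tcp_pos: [0.5754, 0.2361, 0.1312]
ee_rot: [2.295, -2.146, -0.0]
contact_force: [0.2, 0.5, -0.9]
width: 0.0069
grasp_force: 45.2
```

Run:
```python
from h import *
s=sensors.read_state(); p=[.55627,.21093,.0667]; print(s['time_s'],s['contact_force'],s['width'],s['grasp_force'],R.from_euler('z',-p[2]).apply(s['tcp_pos']-[p[0],p[1],0]))
```

```text
22.525 [ 0.20579148  0.4506701  -0.87709087] 0.006884869247572811 45.18652081489563 [0.02076399 0.02388824 0.13117111]
```

Request:
{"api": "send_rows", "payload": {"steps": [[[0,0,1],[0,0,0],2],[[0,0,2],[0,0,0],2],[[0,0,2],[0,0,0],2]]}}

```text
time_s: 22.9
tcp_pos: [0.5759, 0.2363, 0.1307]
ee_rot: [-2.294, 2.144, -0.001]
contact_force: [-1.2, -1.6, 5.0]
width: 0.0071
grasp_force: 46.2
```

Request:
{"api": "send_rows", "payload": {"steps": [[[0,0,0],[0,0,0],40],[[0,0,0],[0,0,0],40],[[0,0,0],[0,0,0],40],[[0,0,-50],[0,0,0],40],[[0,0,-100],[0,0,0],40]]}}

```text
time_s: 23.52
tcp_pos: [0.5751, 0.2359, 0.2299]
ee_rot: [2.293, -2.145, -0.0]
contact_force: [0.2, -0.3, 0.5]
width: 0.0396
grasp_force: 0.0
```

Run:
```python
from h import *
s=sensors.read_state(); c=eyes.camera_info('wrist'); p=[.55627,.21093,.0667]; print(s['time_s'],s['tcp_pos'])
im=snap('wrist','w9.png')
print('pred top bar if seated', [proj(None,loc(p,[.021+dx,y,.151]),c).round(1).tolist() for y in (-.005,.051) for dx in(-.004,.004)])
print('if 10 higher', [proj(None,loc(p,[.021,y,.161]),c).round(1).tolist() for y in (-.005,.051)])
for r in eyes.regions_of('carrier1','wrist'): print(r['score'],r['box'])
eyes.grab_frame('scene')
for r in eyes.tip_of('carrier1','scene'): print(r['score'],r['centre'])
for z in (.012,.022): print(proj('scene',loc(p,[.021,.023,z])))
for r in eyes.regions_of('carrier1','scene'): print(r['score'],r['box'])
print([proj('scene',loc(p,[.021,y,.151])).round(1).tolist() for y in(-.005,.051)])
print(tool([.5434,-.2985,.275]))
```

```text
23.525 [0.57513259 0.23585777 0.22989766]
pred top bar if seated [[157.1, 265.2], [157.1, 253.1], [234.5, 264.9], [234.5, 253.6]]
if 10 higher [[160.6, 259.1], [240.9, 259.2]]
0.74 [254.3, 129.3, 14.7, 104.7]
0.61 [274.6, 310.7]
0.54 [176.0, 213.8]
0.17 [276.4, 312.6]
[277.40368876 310.29282917]
[274.14589844 310.67998636]
0.82 [300.8, 220.2, 26.4, 53.2]
0.51 [206.8, 134.9, 14.1, 41.2]
[[221.7, 306.7], [234.7, 326.1]]
[531.4  67.6 -46.5]
```

View pics/w9.png

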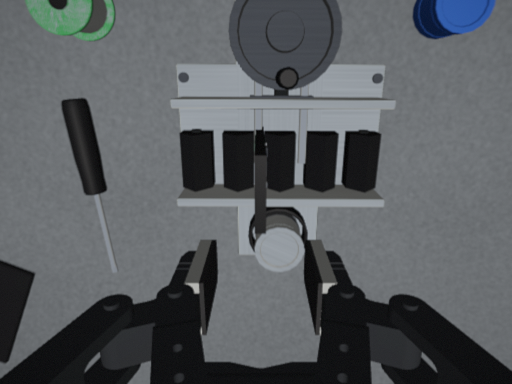

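Carrier seated upright in groove 3: bar rows 155–232 at column 260, as predicted. Now the second carrier.

Request:
{"api": "send_rows", "payload": {"steps": [[[50,6,-46],[0,0,0],40],[[100,13,-46],[0,0,0],40],[[155,20,-46],[0,0,0],40],[[210,27,-46],[0,0,0],40],[[265,34,-46],[0,0,0],40]]}}

```text
time_s: 24.4
tcp_pos: [0.5584, -0.0322, 0.2734]
ee_rot: [2.294, -2.144, -0.003]
contact_force: [1.0, -0.2, 0.4]
width: 0.04
grasp_force: 0.0
```

Request:
{"api": "send_rows", "payload": {"steps": [[[54,7,0],[0,0,0],40],[[108,14,0],[0,0,0],40],[[162,21,0],[0,0,0],40],[[216,28,0],[0,0,0],40],[[266,34,0],[0,0,0],40]]}}

```text
time_s: 25.02
tcp_pos: [0.5424, -0.2999, 0.2732]
ee_rot: [2.294, -2.145, -0.004]
contact_force: [1.2, 0.1, -0.1]
width: 0.04
grasp_force: 0.0
```

Request:
{"api": "send_rows", "payload": {"steps": [[[0,0,0],[0,0,0],40],[[0,0,0],[0,0,0],40]]}}

```text
time_s: 25.28
tcp_pos: [0.5428, -0.2981, 0.2736]
ee_rot: [2.293, -2.146, -0.004]
contact_force: [-0.2, 0.4, -0.2]
width: 0.0397
grasp_force: 0.0
```

Run:
```python
from h import *
s=sensors.read_state(); c=eyes.camera_info('wrist')
print(s['time_s'],s['tcp_pos'],s['joint_pos'].round(2))
snap('wrist','w10.png',(60,0,392,384),1.5)
for r in eyes.regions_of('carrier1','wrist'): print(r['score'],r['box'])
```

```text
25.275 [ 0.54284402 -0.29809177  0.27360866] [-0.18  0.1   0.23 -0.   -1.7   0.25]
0.72 [260.7, 120.0, 10.5, 98.7]
```

View pics/w10.png

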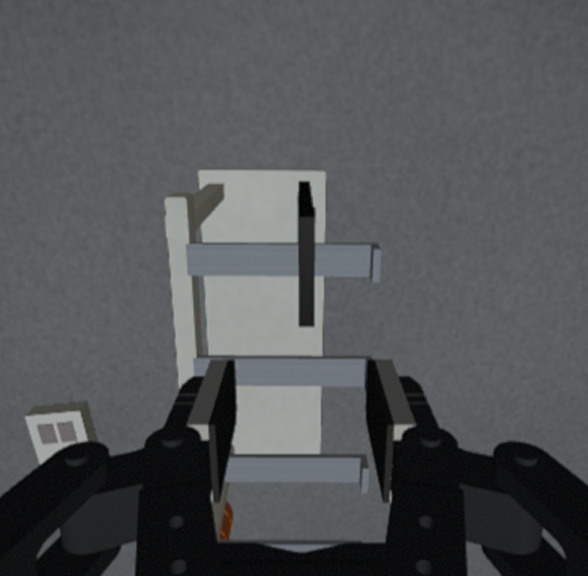

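Run:
```python
from h import *
s=sensors.read_state(); c=eyes.camera_info('wrist')
q=lambda u,v,z: ray(None,[v/1.5,u/1.5+60],z,c)
a,b=q(307,215,.175),q(306.5,326,.175); m=(a+b)/2; print(a,b,np.linalg.norm(a-b),'yaw',np.arctan2(-(b-a)[0],(b-a)[1]))
for l in ((376,264,.155),(187,260,.145)): print(q(*l))
print('mid',m,tool([m[0],m[1],.153]))
```

```text
[ 0.54218887 -0.33122851  0.175     ] [ 0.53834799 -0.27442734  0.175     ] 0.05693088421067693 yaw 0.06751690309844684
[ 0.50335384 -0.30389013  0.155     ]
[ 0.60515623 -0.29638915  0.145     ]
mid [ 0.54026843 -0.30282793  0.175     ] [  5.4   3.2 121.7]
```

Bar at full (264,180): length 57 mm, yaw 0.067, centre (0.540,-0.303), which agrees with the hook line. Gripping it.

Request:
{"api": "send_rows", "payload": {"steps": [[[5,3,45],[0,0,0],40],[[5,3,85],[0,0,0],40],[[5,3,110],[0,0,0],40],[[5,3,120.5],[0,0,0],40],[[5,3,120.5],[0,0,0],40]]}}

```text
time_s: 26.0
tcp_pos: [0.5406, -0.3028, 0.1549]
ee_rot: [2.296, -2.144, -0.0]
contact_force: [0.2, 0.6, 0.7]
width: 0.0398
grasp_force: 0.0
```

Request:
{"api": "send_rows", "payload": {"steps": [[[0,0,0],[0,0,0],2],[[0,0,0],[0,0,0],2],[[0,0,0],[0,0,0],2],[[0,0,0],[0,0,0],2]]}}

```text
time_s: 26.5
tcp_pos: [0.5409, -0.3036, 0.1564]
ee_rot: [-2.294, 2.145, -0.003]
contact_force: [-0.9, 0.5, 6.8]
width: 0.0071
grasp_force: 46.1
```

Run:
```python
from h import *
s=sensors.read_state(); print(s['time_s'],s['tcp_pos'],s['width'],s['grasp_force'],s['contact_force'])
```

```text
26.5 [ 0.54092385 -0.30364344  0.15637768] 0.0071043099133459775 46.07822299003601 [-0.9322759   0.54699119  6.77996569]
```

Request:
{"api": "send_rows", "payload": {"steps": [[[0,0,-10],[0,0,0],2],[[0,0,-20],[0,0,0],2],[[0,25,-20],[0,0,0],2],[[0,55,-20],[0,0,0],2],[[0,85,-20],[0,0,0],2]]}}

```text
time_s: 27.12
tcp_pos: [0.4548, -0.3091, 0.175]
ee_rot: [2.295, -2.146, -0.0]
contact_force: [-0.2, -0.2, 0.3]
width: 0.0069
grasp_force: 45.2
```

Request:
{"api": "send_rows", "payload": {"steps": [[[0,0,-40],[0,0,0],2],[[0,0,-80],[0,0,0],2],[[0,0,-130],[0,0,0],2],[[0,0,-130],[0,0,0],2]]}}

```text
time_s: 27.62
tcp_pos: [0.4564, -0.31, 0.3103]
ee_rot: [-2.292, 2.145, -0.012]
contact_force: [-0.6, -0.9, -2.3]
width: 0.0069
grasp_force: 45.3
```

Run:
```python
from h import *
s=sensors.read_state(); print(s['time_s'],s['tcp_pos'],s['width'],s['grasp_force'],s['contact_force'],s['joint_pos'].round(2))
p=[.55627,.21093,.0667]
for x in (-.063,-.021): w=loc(p,[x,.023,0]); print(x,w,tool([w[0],w[1],.3]))
```

```text
27.625 [ 0.45637452 -0.31003358  0.31028238] 0.00685396072494873 45.27823269367218 [-0.62373935 -0.85094923 -2.27754478] [-0.23 -0.07  0.12  0.   -1.75  0.3 ]
-0.063 [0.49187713 0.22967987 0.        ] [-536.2  -71.2    8.6]
-0.021 [0.53378373 0.2324792  0.        ] [-536.2 -113.2    8.9]
```

Request:
{"api": "send_rows", "payload": {"steps": [[[-54,-7,0],[0,0,0],2],[[-108,-14,0],[0,0,0],2],[[-162,-21,0],[0,0,0],2],[[-216,-28,0],[0,0,0],2],[[-270,-35.5,0],[0,0,0],2]]}}

```text
time_s: 28.25
tcp_pos: [0.4726, -0.0356, 0.3044]
ee_rot: [2.295, -2.146, -0.001]
contact_force: [1.0, 0.6, -0.7]
width: 0.0068
grasp_force: 45.2
```

Request:
{"api": "send_rows", "payload": {"steps": [[[-54,-7,0],[0,0,0],2],[[-108,-14,0],[0,0,0],2],[[-162,-21,0],[0,0,0],2],[[-216,-28,0],[0,0,0],2],[[-266,-35.5,0],[0,0,0],2]]}}

```text
time_s: 28.88
tcp_pos: [0.4902, 0.2324, 0.3043]
ee_rot: [2.295, -2.145, -0.001]
contact_force: [0.6, -0.3, -0.7]
width: 0.0066
grasp_force: 45.2
```

Request:
{"api": "send_rows", "payload": {"steps": [[[0,0,40],[0,0,0],2],[[0,0,80],[0,0,0],2],[[0,0,96],[0,0,0],2],[[0,0,96],[0,0,0],2]]}}

```text
time_s: 29.38
tcp_pos: [0.4904, 0.23, 0.2083]
ee_rot: [2.293, -2.145, 0.0]
contact_force: [-0.0, -0.7, -0.1]
width: 0.0067
grasp_force: 45.2
```

Run:
```python
from h import *
s=sensors.read_state(); c=eyes.camera_info('wrist'); print(s['time_s'],s['tcp_pos'],s['width'],s['joint_pos'].round(2))
snap('wrist','w11.png',(130,60,260,300),2)
p=[.55627,.21093,.0667]; w=loc(p,[-.063,.023,0]); print(tool([w[0],w[1],.1324]),R.from_euler('z',-p[2]).apply(s['tcp_pos']-[p[0],p[1],0]))
t=s['tcp_pos']; r=R.from_euler('z',p[2])
print('foot pred near edge', [proj(None,t+r.apply([dx,-.028,-.1204]),c).round(1).tolist() for dx in (-.004,.004)])
print('top bar pred', [proj(None,t+r.apply([0,dy,.0186]),c).round(1).tolist() for dy in (-.028,.028)])
```

```text
29.375 [0.49040528 0.23000561 0.20827506] 0.006710389504773068 [ 0.81 -0.12 -0.11  0.   -1.58 -0.74]
[ 0.7 -0.8 77.6] [-0.06444687  0.02342312  0.20827506]
foot pred near edge [[146.0, 265.1], [146.0, 254.8]]
top bar pred [[214.2, 260.1], [332.2, 260.1]]
```

View pics/w11.png

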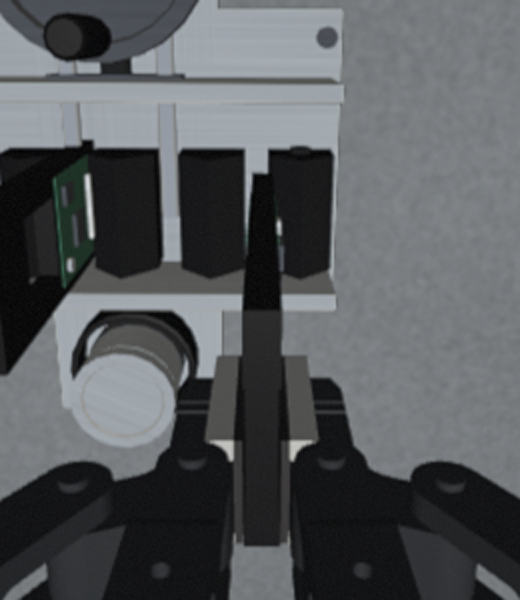

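The foot at crop (262,174) is over the groove 1 gap (245–270). Descending and releasing.

Request:
{"api": "send_rows", "payload": {"steps": [[[0.5,-1,20],[0,0,0],2],[[0.5,-1,35],[0,0,0],2],[[0.5,-1,48],[0,0,0],2],[[0.5,-1,58],[0,0,0],2],[[0.5,-1,67],[0,0,0],2]]}}

```text
time_s: 30.05
tcp_pos: [0.4917, 0.2301, 0.1414]
ee_rot: [-2.294, 2.146, -0.0]
contact_force: [1.2, 0.6, -1.2]
width: 0.0072
grasp_force: 45.2
```

Request:
{"api": "send_rows", "payload": {"steps": [[[0,0,4],[0,0,0],2],[[0,0,7],[0,0,0],2],[[0,0,9],[0,0,0],2],[[0,0,10.5],[0,0,0],2],[[0,0,10.5],[0,0,0],2]]}}

```text
time_s: 30.68
tcp_pos: [0.492, 0.2302, 0.1323]
ee_rot: [-2.294, 2.145, -0.001]
contact_force: [-0.8, 0.3, 5.0]
width: 0.007
grasp_force: 46.0
```

Run:
```python
from h import *
s=sensors.read_state(); p=[.55627,.21093,.0667]; print(s['time_s'],s['contact_force'],s['width'],s['grasp_force'],R.from_euler('z',-p[2]).apply(s['tcp_pos']-[p[0],p[1],0]))
```

```text
30.675 [-0.82032904  0.27946661  4.9753691 ] 0.006985304884384002 45.973992347717285 [-0.06285013  0.02352592  0.13234479]
```

Request:
{"api": "send_rows", "payload": {"steps": [[[0,0,0],[0,0,0],40],[[0,0,0],[0,0,0],40],[[0,0,0],[0,0,0],40],[[0,0,-50],[0,0,0],40],[[0,0,-100],[0,0,0],40]]}}

```text
time_s: 31.3
tcp_pos: [0.4914, 0.2297, 0.232]
ee_rot: [2.293, -2.145, 0.0]
contact_force: [0.6, 0.4, 0.8]
width: 0.0401
grasp_force: 0.0
```

Run:
```python
from h import *
s=sensors.read_state(); p=[.55627,.21093,.0667]; print(s['time_s'],s['tcp_pos'])
snap('scene','s12.png',(150,100,256,256),2)
I=lambda w:R.from_euler('z',-p[2]).apply(w-[p[0],p[1],0])
w=loc(p,[0,-.091+.0362,0]); print(w,tool([w[0],w[1],.19]))
for r in eyes.regions_of('carrier1','scene'): print(r['score'],r['box'])
```

```text
31.3 [0.49137899 0.22967566 0.23204682]
[0.55992245 0.15625185 0.        ] [ 78.3 -60.7  51. ]
0.91 [329.5, 212.1, 25.7, 46.2]
0.86 [300.2, 221.7, 25.6, 50.5]
0.2 [255.8, 218.5, 113.2, 103.1]
```

View pics/s12.png

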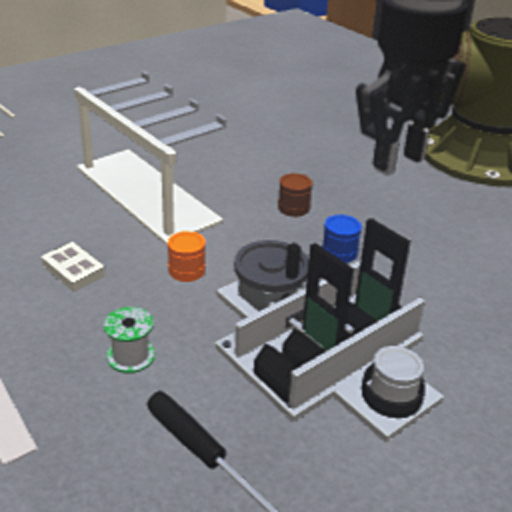

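Both carriers stand in their grooves (crop (330,290) and (385,260)), the canister is in the pocket at (397,378), and the rack is empty. Back to the handle.

Request:
{"api": "send_rows", "payload": {"steps": [[[39,-30,0],[0,0,0],45],[[78,-60.5,0],[0,0,0],45],[[78,-60.5,50],[0,0,0],45],[[78,-60.5,100],[0,0,0],45],[[78,-60.5,130],[0,0,0],45]]}}

```text
time_s: 32.02
tcp_pos: [0.5561, 0.1555, 0.0978]
ee_rot: [2.292, -2.144, -0.003]
contact_force: [-0.1, 0.6, 0.3]
width: 0.045
grasp_force: 0.0
```

Request:
{"api": "send_rows", "payload": {"steps": [[[0,0,16],[0,0,0],45],[[0,0,16],[0,0,0],10],[[0,0,16],[0,0,0],10],[[0,0,16],[0,0,0],10],[[0,0,16],[0,0,0],10]], "squeeze": 25}}

```text
time_s: 32.65
tcp_pos: [0.5601, 0.157, 0.0868]
ee_rot: [-2.29, 2.141, -0.005]
contact_force: [13.3, 0.2, -9.2]
width: 0.0149
grasp_force: 27.0
```

Run:
```python
from h import *
s=sensors.read_state(); print(s['time_s'],s['tcp_pos'],s['width'],s['grasp_force'],s['contact_force'])
p=[.55627,.21093,.0667]
l=R.from_euler('z',-p[2]).apply(s['tcp_pos']-[p[0],p[1],0])-[0,-.091,0]; print(l)
a0=np.degrees(np.arctan2(l[1],l[0])); print(a0)
d=np.radians; a0=90.
for st,n in ((-36,5),(-36,5)):
    o=[]
    for i in range(1,n+1):
        f=a0+st*i; o.append([float(round(-36*(np.sin(d(f))-np.sin(d(a0))),1)),float(round(-36*(np.cos(d(f))-np.cos(d(a0))),1)),0])
    a0+=st*n; print(o)
```

```text
32.65 [0.56011853 0.15704028 0.08684804] 0.014944759917302361 26.990877985954285 [13.31850314  0.20941513 -9.16870976]
[0.00024819 0.03697361 0.08684804]
89.61540295068072
[[6.9, -21.2, 0], [24.9, -34.2, 0], [47.1, -34.2, 0], [65.1, -21.2, 0], [72.0, -0.0, 0]]
[[-6.9, 21.2, 0], [-24.9, 34.2, 0], [-47.1, 34.2, 0], [-65.1, 21.2, 0], [-72.0, 0.0, 0]]
```

Request:
{"api": "send_rows", "payload": {"steps": [[[6.9,-23.2,0],[0,0,0],10],[[24.9,-36.2,0],[0,0,0],10],[[47.1,-36.2,0],[0,0,0],10],[[65.1,-23.2,0],[0,0,0],10],[[72,-2,0],[0,0,0],10]]}}

```text
time_s: 33.28
tcp_pos: [0.5654, 0.0846, 0.0868]
ee_rot: [-2.29, 2.144, -0.002]
contact_force: [1.8, 14.3, 0.4]
width: 0.015
grasp_force: 27.9
```

Request:
{"api": "send_rows", "payload": {"steps": [[[-6.9,21.2,0],[0,0,0],10],[[-24.9,34.2,0],[0,0,0],10],[[-47.1,34.2,0],[0,0,0],10],[[-65.1,21.2,0],[0,0,0],10],[[-72,0,0],[0,0,0],10]]}}

```text
time_s: 33.9
tcp_pos: [0.5589, 0.1573, 0.087]
ee_rot: [-2.295, 2.144, 0.001]
contact_force: [-2.4, -7.2, 0.1]
width: 0.0148
grasp_force: 27.8
```

Run:
```python
from h import *
s=sensors.read_state(); print(s['time_s'],s['tcp_pos'],s['width'],s['grasp_force'],s['contact_force'])
p=[.55627,.21093,.0667]
l=R.from_euler('z',-p[2]).apply(s['tcp_pos']-[p[0],p[1],0])-[0,-.091,0]; print(l,np.degrees(np.arctan2(l[1],l[0])))
```

```text
33.9 [0.5588848  0.15726487 0.08696623] 0.014783924727339012 27.80844748020172 [-2.44686801 -7.20034113  0.06735206]
[-0.00096782  0.03727992  0.08696623] 91.48712225283495
```

Turning cleanly with low forces. Two more turns.

Request:
{"api": "send_rows", "payload": {"steps": [[[6.9,-21.2,0],[0,0,0],10],[[24.9,-34.2,0],[0,0,0],10],[[47.1,-34.2,0],[0,0,0],10],[[65.1,-21.2,0],[0,0,0],10],[[72,0,0],[0,0,0],10]]}}

```text
time_s: 34.52
tcp_pos: [0.5652, 0.0846, 0.0869]
ee_rot: [-2.29, 2.143, -0.002]
contact_force: [2.4, 15.0, 1.9]
width: 0.0146
grasp_force: 27.9
```

Request:
{"api": "send_rows", "payload": {"steps": [[[-6.9,21.2,0],[0,0,0],10],[[-24.9,34.2,0],[0,0,0],10],[[-47.1,34.2,0],[0,0,0],10],[[-65.1,21.2,0],[0,0,0],10],[[-72,0,0],[0,0,0],10]]}}

```text
time_s: 35.15
tcp_pos: [0.5587, 0.1572, 0.087]
ee_rot: [-2.295, 2.144, 0.001]
contact_force: [-3.0, -6.7, 1.0]
width: 0.0148
grasp_force: 27.9
```

Request:
{"api": "send_rows", "payload": {"steps": [[[6.9,-21.2,0],[0,0,0],10],[[24.9,-34.2,0],[0,0,0],10],[[47.1,-34.2,0],[0,0,0],10],[[65.1,-21.2,0],[0,0,0],10],[[72,0,0],[0,0,0],10]]}}

```text
time_s: 35.78
tcp_pos: [0.5651, 0.0845, 0.0869]
ee_rot: [-2.29, 2.143, -0.002]
contact_force: [1.7, 16.3, 2.4]
width: 0.0148
grasp_force: 27.9
```

Run:
```python
from h import *
s=sensors.read_state(); print(s['time_s'],s['tcp_pos'],s['width'],s['grasp_force'],s['contact_force'])
p=[.55627,.21093,.0667]
l=R.from_euler('z',-p[2]).apply(s['tcp_pos']-[p[0],p[1],0])-[0,-.091,0]; print(l,np.degrees(np.arctan2(l[1],l[0])))
eyes.grab_frame('top')
for r in eyes.regions_of('carrier1','scene'): pass
```

```text
35.775 [0.56505383 0.08453144 0.0868941 ] 0.014765659951031867 27.914847135543823 [ 1.71343969 16.26890637  2.35788221]
[ 0.00033976 -0.03570294  0.0868941 ] -89.45476636304464
```

Request:
{"api": "send_rows", "payload": {"steps": [[[-6.9,21.2,0],[0,0,0],10],[[-24.9,34.2,0],[0,0,0],10],[[-47.1,34.2,0],[0,0,0],10],[[-65.1,21.2,0],[0,0,0],10],[[-72,0,0],[0,0,0],10]]}}

```text
time_s: 36.5
tcp_pos: [0.5586, 0.1572, 0.087]
ee_rot: [-2.295, 2.144, 0.002]
contact_force: [-3.1, -5.7, 1.7]
width: 0.015
grasp_force: 27.9
```

Request:
{"api": "send_rows", "payload": {"steps": [[[0.5,-6.3,0],[0,0,0],10],[[2.2,-12.3,0],[0,0,0],10],[[4.8,-18,0],[0,0,0],10],[[8.4,-23.1,0],[0,0,0],10],[[12.9,-27.6,0],[0,0,0],10]]}}

```text
time_s: 37.12
tcp_pos: [0.5888, 0.1458, 0.087]
ee_rot: [-2.291, 2.142, -0.002]
contact_force: [1.1, 3.7, 1.5]
width: 0.015
grasp_force: 28.0
```

Request:
{"api": "send_rows", "payload": {"steps": [[[3,-2.3,0],[0,0,0],10],[[6.2,-4.2,0],[0,0,0],10],[[8.5,-5.3,0],[0,0,0],10],[[10.8,-6.2,0],[0,0,0],10]]}}

```text
time_s: 37.62
tcp_pos: [0.5949, 0.1372, 0.0869]
ee_rot: [-2.291, 2.141, 0.003]
contact_force: [-4.7, 16.1, 7.3]
width: 0.0147
grasp_force: 28.4
```

Run:
```python
from h import *
s=sensors.read_state(); print(s['time_s'],s['tcp_pos'],s['width'],s['grasp_force'],s['contact_force'])
p=[.55627,.21093,.0667]
l=R.from_euler('z',-p[2]).apply(s['tcp_pos']-[p[0],p[1],0])-[0,-.091,0]; print(l,np.degrees(np.arctan2(l[1],l[0])))
```

```text
37.625 [0.59486435 0.13722828 0.08689861] 0.014658095915124993 28.437006175518036 [-4.69543704 16.10590466  7.29431663]
[0.03359627 0.01488983 0.08689861] 23.902860212585164
```

Request:
{"api": "send_rows", "payload": {"steps": [[[1.5,-0.6,0],[0,0,0],10],[[3,-1.2,0],[0,0,0],10],[[3,-1.2,0],[0,0,0],10]]}}

```text
time_s: 38.0
tcp_pos: [0.595, 0.1371, 0.0869]
ee_rot: [-2.292, 2.138, 0.008]
contact_force: [-8.7, 19.7, 8.7]
width: 0.0149
grasp_force: 28.6
```

Run:
```python
from h import *
s=sensors.read_state(); print(s['time_s'],s['tcp_pos'],s['width'],s['grasp_force'],s['contact_force'])
p=[.55627,.21093,.0667]
l=R.from_euler('z',-p[2]).apply(s['tcp_pos']-[p[0],p[1],0])-[0,-.091,0]; print(l,np.degrees(np.arctan2(l[1],l[0])))
eyes.grab_frame('top')
for r in eyes.tip_of('wall_face','top')[:1]: print(R.from_euler('z',-p[2]).apply(ray('top',r['centre'],.012)-[p[0],p[1],0]))
```

```text
38.0 [0.59504968 0.13707114 0.08690214] 0.014898502638117156 28.60621601343155 [-8.74508381 19.66323464  8.67900539]
[0.03377072 0.01472069 0.08690214] 23.552438477910773
[-0.00175731 -0.00612579  0.012     ]
```

Request:
{"api": "send_rows", "payload": {"steps": [[[-3,1,0],[0,0,0],10],[[-3,1,0],[0,0,0],45],[[-3,1,0],[0,0,0],45],[[-3,1,-50],[0,0,0],45],[[-3,1,-110],[0,0,0],45]]}}

```text
time_s: 38.72
tcp_pos: [0.5939, 0.1336, 0.1948]
ee_rot: [2.29, -2.144, -0.002]
contact_force: [1.4, 0.1, 0.9]
width: 0.0451
grasp_force: 0.0
```

Request:
{"api": "send_rows", "payload": {"steps": [[[40,0,-30],[0,0,0],45],[[80,0,-50],[0,0,0],45],[[80,0,-50],[0,0,0],45],[[80,0,-50],[0,0,0],45]]}}

```text
time_s: 39.22
tcp_pos: [0.5998, 0.0547, 0.2443]
ee_rot: [2.293, -2.146, -0.002]
contact_force: [-0.1, -0.5, -0.4]
width: 0.0451
grasp_force: 0.0
```

Run:
```python
from h import *
s=sensors.read_state(); c=eyes.camera_info('wrist'); print(s['time_s'],s['tcp_pos'])
p=[.55627,.21093,.0667]; I=lambda w:R.from_euler('z',-p[2]).apply(w-[p[0],p[1],0])
snap('wrist','w13.png'); 
for r in eyes.tip_of('wheel_handle','wrist')[:1]: l=I(ray(None,r['centre'],.091,c))-[0,-.091,0]; print('handle',l,np.degrees(np.arctan2(l[1],l[0])))
for r in eyes.tip_of('wall_face','wrist')[:1]: print('wall',I(ray(None,r['centre'],.012,c)))
a=cv2.imread('pics/w13.png')[60:384,100:420]; cv2.imwrite('pics/w13c.png',cv2.resize(a,None,fx=1.8,fy=1.8,interpolation=cv2.INTER_CUBIC))
```

```text
39.225 [0.59978218 0.0547223  0.24431215]
handle [0.03170725 0.01330344 0.091     ] 22.761507330487063
wall [-6.25308511e-05 -4.55573688e-03  1.20000000e-02]
```

View pics/w13c.png

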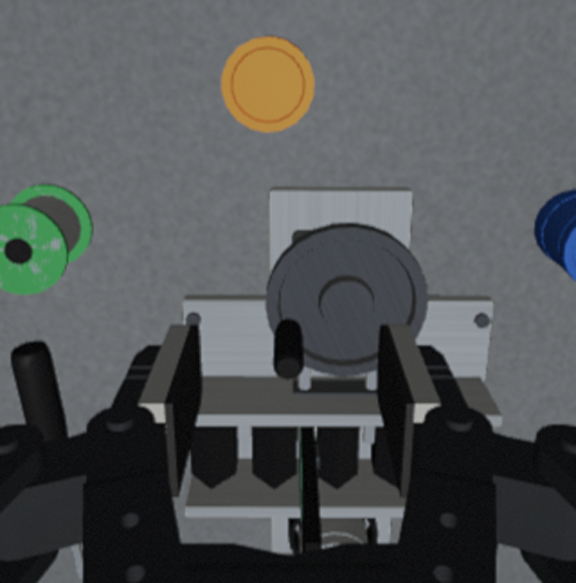

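The view shows the wall home (y ≈ -4.6 mm), the handle at about 23° (crops (288,350)) and the gripper clear of everything. Handing in.

```bash
python3 -c "
from bench import hand_in
print(hand_in())"
```

```text
the job is handed in; nothing more can be done
None
```

The job is handed in, but I don't have the verdict (`hand_in()` returned nothing): both carriers that were present stand in grooves 1 and 3, the canister is in the pocket, the wall is home at the inner stop, and I did not touch the spool, display or screwdriver.

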